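Stow the gusset kit in the dry cabinet

TASK

Put the gusset brackets away for dry storage. Push the dry cabinet's door in until its catch lets go and it springs ajar, and swing it wide open. Stand every bracket flat on its foot in the kit tray and slide the loaded tray nose first off the bench, over the raised sill and fully home against the back of the cabinet - slide it, do not lift it clear or tip it - then push the door shut until the catch holds it, and leave the other hardware on the bench where it is.

Things in the scene. Friction and masses are not known exactly. Their poses are not given: they have to be found in the camera images.
- cabinet_mouth (a point): Dry cabinet: white box with a clear lid, fixed on the bench, 200 mm deep, 235 wide, 165 high. This point: middle of the front edge of its floor, at floor height. x points into the cabinet, y to the hinge side (away from the robot), z up. The floor is a 5 mm plate on the bench: its front edge is a square 5 mm step up. Opening 182 mm wide (91 mm to each side), 150 mm high.
- cabinet_back (a point): Foot of the inner face of the cabinet's back wall, middle, 184 mm behind the mouth point; axes as the mouth's. The tray is home when its nose is against this wall: its centre point is then 100 mm inside the mouth and the end of its grip tab 8 mm inside.
- dry_door (a joint): Door angle: 0 = shut on its catch, grows as it swings outwards about its upright hinge on the cabinet's y side, end stops at -0.042 and 1.9 rad. The freed door stays where it is left. The panel is stainless with a window and no handle, 220 mm wide, 12 mm thick, from 8 to 158 mm above the bench.
- door_catch (a point): Push-push catch at the free edge, 205 mm from the hinge, 100 mm above the bench (point on the shut door's inner face, which stands 9 mm clear of the cabinet). Push the shut door in 6 to 8 mm here (about 4 N) and let go: a sprung plunger throws it ajar, 0.2 to 0.35 rad. Push it from ajar fully in (-0.04 rad), not slammed, and let go: it is held at 0.
- door_hinge (a point): Point on the door's hinge axis, 83 mm above the bench, mid-thickness of the panel: 15 mm in front of the mouth point and 100 mm to its y side. Door axes: -x out of the outer face, -y from the hinge along the door to its free edge, z up (door shut: same as the cabinet's). The panel reaches from 5 mm behind the axis to 215 mm from it.
- door_edge (a point): Point on the door's outer face, 190 mm from the hinge axis (25 mm from the free edge), 130 mm above the bench. Axes as for the hinge point.
- tray_base (a point): Kit tray, stainless, about 0.35 kg, lying on the bench: base 3 mm thick, x from -67 to +62 mm, 146 mm wide (y); rims 12 mm high at both sides and the back. This point: centre of the base's underside; x points to the nose, z up. Inside it is 140 mm wide and runs from x = -64 to +60 mm.
- tray_nose (a point): Tip of the tray's nose, which is turned up at 30 degrees from the base like a sledge: 84 mm ahead of the tray's centre point, 12 mm above its underside. Axes as the tray's.
- tray_tab (a point): Grip tab on the tray's tail: upright steel tab 12 mm thick (tray y), 26 mm long (tray x), top 48 mm above the tray's underside. This point: middle of its thickness and length, 79 mm behind the tray's centre point, 36 mm above its underside; axes as the tray's.
- gusset1_mid (a point): Titanium gusset bracket, matte grey, 0.11 kg, one of two to four alike (the rest absent): foot 60 mm (x) by 40 mm (y) by 6 mm, upright trapezium web 8 mm thick (y) along its middle, 54 mm long at the foot, 36 mm at the top, whole height 52 mm. Point half-way up, 26 mm above the underside, on the centre line; z is up when it stands on its foot.
- gusset2_mid (a point): Titanium gusset bracket, matte grey, 0.11 kg, one of two to four alike (the rest absent): foot 60 mm (x) by 40 mm (y) by 6 mm, upright trapezium web 8 mm thick (y) along its middle, 54 mm long at the foot, 36 mm at the top, whole height 52 mm. Point half-way up, 26 mm above the underside, on the centre line; z is up when it stands on its foot.
- gusset3_mid (a point): Titanium gusset bracket, matte grey, 0.11 kg, one of two to four alike (the rest absent): foot 60 mm (x) by 40 mm (y) by 6 mm, upright trapezium web 8 mm thick (y) along its middle, 54 mm long at the foot, 36 mm at the top, whole height 52 mm. Point half-way up, 26 mm above the underside, on the centre line; z is up when it stands on its foot.
- gusset4_mid (a point): Titanium gusset bracket, matte grey, 0.11 kg, one of two to four alike (the rest absent): foot 60 mm (x) by 40 mm (y) by 6 mm, upright trapezium web 8 mm thick (y) along its middle, 54 mm long at the foot, 36 mm at the top, whole height 52 mm. Point half-way up, 26 mm above the underside, on the centre line; z is up when it stands on its foot.
- anvil_mid (a point): Polished steel press anvil, a stepped round block 80 mm across and 45 mm high, bystander; point half-way up.
- insert_mid (a point): Bronze threaded insert standing on end, 38 mm across, 60 mm high, bystander; point half-way up.
- pin_mid (a point): Stainless ball-lock pin with a red ring handle, lying flat, about 130 mm long, bystander; point at its handle end, 11 mm above the bench.
There are look-alikes about, which are no part of the job. What is shaped like the part that bears gusset4_mid but blue is not meant.

How it is judged:
By the outcome, as a careful person would: the job done as asked, in the order asked, and still so for the second after the job is handed in, with the robot touching nothing.
Of gusset1, gusset2, gusset3, gusset4 only 2 to 4 are there at a start; the rules pass over those that are not, and their reading is None.
At some moment in a run one of gusset1, gusset2, gusset3, gusset4 may be knocked a few centimetres aside while the robot is not near it.
Once in a run the grip may slacken for a moment while it holds something.
It also fails if it takes over 210 s, if anything falls off the work surface, if the arm or the gripper's body presses on something with over 40 N, if the wrist force passes 120 N, or if a joint passes its speed limit or range.

ROBOT

A 6-joint arm with a two-finger parallel gripper is mounted at the origin on the work surface. World frame = base frame: x ahead of the robot, y to its left, z up, the work surface at z = 0. Lengths are in m, angles in rad, forces in N, time in s.
With the tool pointing down it reaches from about 0.35 to 0.775 m from the base axis. Payload 5.5 kg.
Tool frame: the origin (TCP) lies between the finger pads; the fingertips stand 11 mm ahead of it and the grasp point (between the pads) lies 8 mm behind it (tips_ahead is the distance from the TCP to the fingertips, in m); z points along the fingers, y is the line along which they close (so a half turn about z gives the same grasp; the last joint's range is limited). The gripper opens to 85 mm and grips with 20 to 120 N. Pads are 22 mm wide; open, the fingers measure 114 mm over their backs; the gripper's body (76 mm by 85 mm) begins 54 mm behind the grasp point. The pads swing forward as they close: fully open they stand 13 mm farther back than shut.
Start: joints at [-1.411, 0.313, 0.046, 1.304, 0, 1.431], TCP at [0.17, -0.549, 0.242] pointing down, gripper open.
Joint ranges: [-2.76, 2.76], [-0.86, 1.69], [-1.03, 1.26], [-2.2, 2.34], [-1.47, 1.5], [-3.14, 3.14]. Speed limits (rad/s): [2.57, 2.57, 3.14, 3.14, 3.14, 3.14].

INTERFACE

Orientations are given as a unit quaternion [w, x, y, z].
In Python, from workcell import * gives the robot as it stands. The module is installed in compiled form; this text tells all that it offers.
- The arm moves only by the tool jog_arm, never from a script. Its argument "moves" is a list of rows, each an object with "fingers": the closure, from 0 (fully open) to 1 (shut); "slide": the shift along the tool's x, y, z in mm, a list of three; "angular": the turn, a rotation vector about the tool's x, y, z in degrees, a list of three. A call has 1 to 10 rows; each row is the pose to reach, as a shift and turn from the pose commanded when the call began, along the tool's axes at that moment; what a row does not reach only later rows make up. A row lasts 1/12 s, in which the tool goes at most 41.7 mm and 7.16 degrees, less where a joint would pass 70% of its speed; a pose out of reach is approached as far as the arm can. A call with a gripper value outside its range is refused whole. The fingers move at their own pace and stop on an object; "squeeze" is the grip in N (left out, the last holds). Time passes only in rows, so rows that repeat a pose let the fingers close. It gives the time, the measured TCP pose, the force, the opening and the grip force at its end, in the units of the state.
- get_state(): the state, without advancing time (a new reading comes with each control period).
- read_camera(name): name is "scene" or "top" or "wrist"; returns a dict with "color" (480x640x3 uint8, red, green, blue), "fovy" (degrees; the focal length in pixels is half the picture's height over the tangent of half this angle, whatever the lens; pixels are square), "cx", "cy" (the principal point, pixels), "world_from_camera" (4x4, takes a point from camera to world coordinates); the wrist camera has in their place "tool_from_camera" (4x4, takes a point from camera to tool coordinates, whose origin is the TCP and whose axes are the flange's). Camera axes: x right, y down, z forward; pixel columns grow to the right and rows downward; lengths in m; the calibration is good to about 2 mm. A picture is of the moment at which its call begins: read the wrist's pose just before it. There is no depth.
- hand_in(): hands the job in; it is judged then, once.
Trained networks look in a picture, given as the dict that the camera call returned (one of the last four; its "shot" number tells which), for a name from the list of things; names that differ only in an ending like _2 or _b are one class to them, and where a whole thing is asked for, a point or a joint stands for the part that bears it (a point fixed in the world has none). Each returns a list of dicts, best first, with "p" (0 to 1); they miss things now and then, are a little off and sometimes report something else, mostly with a low value. They report only what shows in the picture. A call takes as long as a camera call. They do not tell look-alikes from the thing itself.
- look_for(target, picture): "point" ([column, row] in pixels, amid what is visible of it).
- tip_of(target, picture): "point" ([column, row] in pixels: a listed point, or the origin of a listed thing).
The state is a dict: "clock": time; "joint_pos": joint angles; "qvel": joint speeds; "tau": joint torques, N m; "tcp_pos": TCP position; "orientation": TCP orientation; "wrist_force": force on the tool from outside, world axes, zero at the start; "ft_torque": the same for the moment, N m; "finger_gap": finger opening in m; "grip_force": force on a finger pad.
Only numpy, scipy, OpenCV 4.12 (cv2) and the standard library are available. Lean on these libraries where they do the work, as an engineer would, in place of code of your own. Each camera call takes 0.05 s, during which the arm holds its last target. There are 200 camera calls.

## Working session

There is one attempt and no reset: what is moved stays moved. The work goes in short steps, Python scripts to look and compute and a tool call to move; the robot and the scene stay as the last step left them, time stands still between calls to the robot, and variables do not carry over. Pictures are saved under pics/ and viewed, at most 14 in all, crops included, and the job is handed in when it is done.

Besides the shell and the picture viewer there is one more tool, called after "Call:" in YAML: its name, and indented under it one key for each argument. jog_arm: Moves the arm, as the interface text tells. Its arguments: {"type":"object","properties":{"moves":{"type":"array","items":{"type":"object","properties":{"fingers":{"type":"number"},"slide":{"type":"array","items":{"type":"number"}},"angular":{"type":"array","items":{"type":"number"}}}}},"squeeze":{"type":"number"}},"required":["moves"]}

```bash
mkdir -p pics; cat > h.py <<'E'
from workcell import *
import numpy as np, cv2
from scipy.spatial.transform import Rotation as R
def snap(n,f=None):
    p=read_camera(n)
    if f: cv2.imwrite('pics/'+f,p['color'][:,:,::-1])
    return p
def ray(p,uv,T=None):
    f=p['color'].shape[0]/2/np.tan(np.radians(p['fovy'])/2)
    T=p['world_from_camera'] if T is None else T
    T=np.array(T)
    d=T[:3,:3]@np.array([(uv[0]-p['cx'])/f,(uv[1]-p['cy'])/f,1.])
    return T[:3,3],d
def at_z(p,uv,z,T=None):
    o,d=ray(p,uv,T); return o+d*(z-o[2])/d[2]
def tool():
    s=get_state(); q=s['orientation']; T=np.eye(4)
    T[:3,:3]=R.from_quat(q,scalar_first=True).as_matrix(); T[:3,3]=s['tcp_pos']; return T
def proj(p,X,T=None):
    f=p['color'].shape[0]/2/np.tan(np.radians(p['fovy'])/2)
    T=np.array(p['world_from_camera'] if T is None else T)
    c=np.linalg.inv(T)@np.append(X,1); return np.array([p['cx']+f*c[0]/c[2],p['cy']+f*c[1]/c[2]])
def togo(X):  # world target -> slide in mm
    T=tool(); return np.round(T[:3,:3].T@(np.array(X)-T[:3,3])*1000,1)
E
python3 - <<'E'
from h import *
Z=dict(cabinet_mouth=.005,cabinet_back=.005,door_catch=.1,door_hinge=.083,door_edge=.13,tray_base=0,tray_nose=.012,tray_tab=.036,gusset1_mid=.026,anvil_mid=.022,insert_mid=.03,pin_mid=.011)
print(get_state())
for c in ('top','scene'):
    p=snap(c,c+'0.png'); print(c,p['fovy'],np.round(p['world_from_camera'],3).tolist())
    for n,z in Z.items():
        print(n,[(np.round(r['point']).tolist(),round(r['p'],2),np.round(at_z(p,r['point'],z),3)[:2].tolist()) for r in tip_of(n,p)[:7]])
E
```

```text
{'clock': 0.0, 'joint_pos': array([-1.41065998e+00,  3.14025844e-01,  4.49841220e-02,  1.30355924e+00,
       -1.60004073e-05,  1.43117055e+00]), 'qvel': array([ 0.00155243,  0.00057731,  0.00109582,  0.00072546, -0.00160962,
       -0.0002313 ]), 'tau': array([ 1.29353953e-05, -4.80625820e+01,  2.98534960e+01,  1.92422949e-02,
       -1.29936116e-04,  4.35068701e-07]), 'tcp_pos': array([ 0.16968966, -0.54889717,  0.24139645]), 'orientation': array([-9.02189898e-04,  9.88788441e-01,  1.49320476e-01, -1.72531625e-05]), 'wrist_force': array([ 0.10064209,  0.39179307, -0.11258141]), 'ft_torque': array([ 0.04686588, -0.00618502, -0.01222226]), 'grip_force': 0.0, 'finger_gap': 0.08564025967293641}
top 42.837235341632706 [[0.0, -0.99, 0.143, 0.339], [-1.0, 0.001, 0.007, -0.004], [-0.008, -0.143, -0.99, 1.398], [0.0, 0.0, 0.0, 1.0]]
cabinet_mouth [([413.0, 232.0], 0.64, [0.583, -0.216]), ([416.0, 277.0], 0.57, [0.479, -0.22])]
cabinet_back []
door_catch [([414.0, 277.0], 0.97, [0.47, -0.2])]
door_hinge [([414.0, 179.0], 0.57, [0.688, -0.21])]
door_edge [([413.0, 268.0], 0.57, [0.485, -0.194
[... 710 characters left out ...]
 0.58, [0.578, -0.404])]
door_catch [([250.0, 309.0], 0.65, [0.481, -0.185])]
door_hinge [([346.0, 373.0], 0.73, [0.682, -0.214]), ([341.0, 134.0], 0.63, [0.449, 0.295])]
door_edge [([250.0, 308.0], 0.91, [0.491, -0.195])]
tray_base [([340.0, 212.0], 0.88, [0.512, 0.15])]
tray_nose [([320.0, 235.0], 0.93, [0.502, 0.066])]
tray_tab [([352.0, 177.0], 0.79, [0.507, 0.228])]
gusset1_mid [([414.0, 163.0], 0.61, [0.618, 0.335]), ([338.0, 138.0], 0.32, [0.426, 0.335])]
anvil_mid [([253.0, 239.0], 0.66, [0.382, -0.009]), ([243.0, 466.0], 0.22, [0.585, -0.409])]
insert_mid [([146.0, 348.0], 0.68, [0.323, -0.309]), ([414.0, 162.0], 0.25, [0.618, 0.333])]
pin_mid [([212.0, 282.0], 0.7, [0.352, -0.13])]
```

View pics/top0.png

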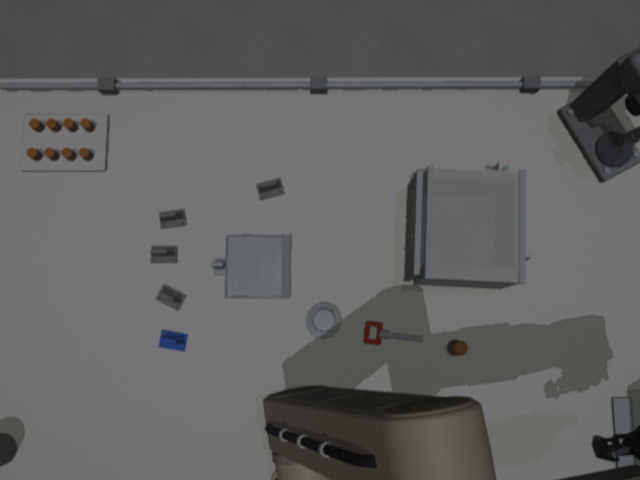

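View pics/scene0.png

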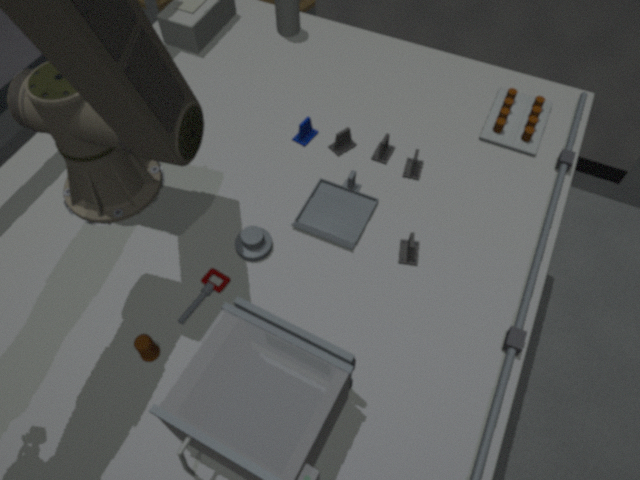

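The top picture shows four grey brackets at (172,218), (164,254), (171,297) and (270,188). A blue one at (173,340) is a look-alike. The tray is at (258,265) with its nose to the right, and the cabinet at (470,225) has its door on the left at (414,230), hinge at the top. I'll confirm the grey parts in an enlarged crop and refine the geometry.

```bash
python3 - <<'E'
from h import *
p=snap('top'); c=p['color']
cv2.imwrite('pics/crop.png',cv2.resize(np.clip(c[175:355,140:300].astype(float)*1.5,0,255).astype(np.uint8)[:,:,::-1],None,fx=3.3,fy=3.3,interpolation=cv2.INTER_CUBIC))
for f in (look_for,tip_of):
  for n in ('gusset1_mid','gusset4_mid'):
    print([(np.round(r['point']).tolist(),round(r['p'],2)) for r in f(n,p)])
# door plane / cabinet edges
for n,uv,z in [('lid front hinge',(428,168),.165),('lid front robot',(428,279),.165),('lid back h',(524,170),.165),('lid back r',(524,283),.165),('door top h',(418,170),.158),('door top r',(415,281),.158)]: print(n,np.round(at_z(p,uv,z),3))
E
```

```text
[([170.0, 218.0], 0.68)]
[([169.0, 300.0], 0.7)]
[([170.0, 217.0], 0.93)]
[([169.0, 338.0], 0.79), ([321.0, 321.0], 0.67), ([165.0, 298.0], 0.56)]
lid front hinge [ 0.689 -0.225  0.165]
lid front robot [ 0.458 -0.22   0.165]
lid back h [ 0.685 -0.424  0.165]
lid back r [ 0.45  -0.413  0.165]
door top h [ 0.687 -0.206  0.158]
door top r [ 0.455 -0.194  0.158]
```

View pics/crop.png

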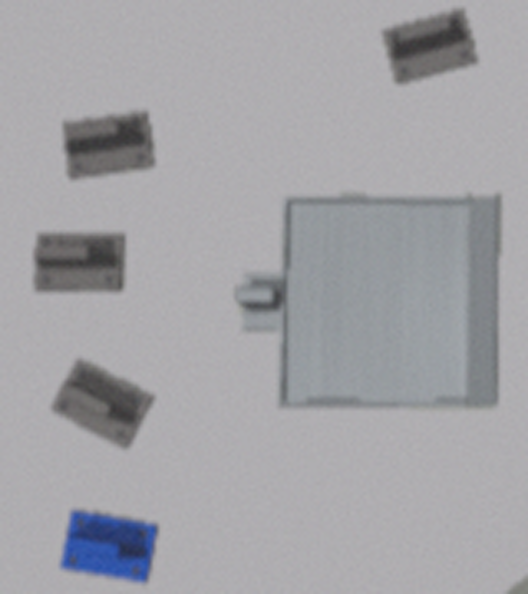

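Four matte grey brackets of identical shape fit the description: top pixels (172,218), (164,254), (171,297) and (270,188). The blue one at (173,340) is left alone. Door first: moving in front of it with the fingers shut.

Call:
jog_arm:
  moves:
    - {"fingers":1,"slide":[0,0,-40],"angular":[0,0,-7]}
    - {"fingers":1,"slide":[0,0,-60],"angular":[0,0,-14]}
    - {"fingers":1,"slide":[208,-139,-60],"angular":[0,0,-55]}
    - {"fingers":1,"slide":[208,-139,-60],"angular":[0,0,-55]}
    - {"fingers":1,"slide":[208,-139,-60],"angular":[0,0,-55]}
    - {"fingers":1,"slide":[208,-139,-60],"angular":[0,0,-55]}
    - {"fingers":1,"slide":[208,-139,-60],"angular":[0,0,-55]}
    - {"fingers":1,"slide":[208,-139,-60],"angular":[0,0,-55]}
    - {"fingers":1,"slide":[208,-139,-60],"angular":[0,0,-55]}
    - {"fingers":1,"slide":[208,-139,-60],"angular":[0,0,-55]}

```text
clock: 2.38
tcp_pos: [0.3287, -0.3535, 0.3028]
orientation: [0.0, 0.807, 0.591, -0.0]
wrist_force: [-0.9, 0.1, 0.7]
finger_gap: -0.0002
grip_force: 0.0
```

Call:
jog_arm:
  moves:
    - {"fingers":1,"slide":[236,89,0],"angular":[0,0,-16]}
    - {"fingers":1,"slide":[236,89,0],"angular":[0,0,-16]}
    - {"fingers":1,"slide":[236,89,0],"angular":[0,0,-16]}
    - {"fingers":1,"slide":[236,89,0],"angular":[0,0,-16]}
    - {"fingers":1,"slide":[236,89,0],"angular":[0,0,-16]}
    - {"fingers":1,"slide":[236,89,0],"angular":[0,0,-16]}
    - {"fingers":1,"slide":[236,89,0],"angular":[0,0,-16]}
    - {"fingers":1,"slide":[236,89,0],"angular":[0,0,-16]}

```text
clock: 3.05
tcp_pos: [0.4854, -0.1573, 0.3019]
orientation: [-0.0, 0.718, 0.696, -0.0]
wrist_force: [-0.4, -0.8, -0.8]
finger_gap: 0.0001
grip_force: 0.0
```

```bash
python3 - <<'E'
from h import *
Z=dict(door_catch=.1,door_hinge=.083,door_edge=.13,cabinet_mouth=.005)
T=tool(); p=snap('wrist','w1.png'); W=T@p['tool_from_camera']
print(np.round(T[:3,3],4), np.round(p['tool_from_camera'],3).tolist(), p['fovy'])
for n,z in Z.items(): print(n,[(np.round(r['point']).tolist(),round(r['p'],2),np.round(at_z(p,r['point'],z,W),3)[:2].tolist()) for r in tip_of(n,p)[:3]])
E
```

```text
[ 0.4854 -0.1573  0.3019] [[-0.001, -0.95, -0.314, 0.08], [1.0, -0.001, 0.0, -0.001], [-0.001, -0.314, 0.95, -0.132], [0.0, 0.0, 0.0, 1.0]] 60.36692976537983
door_catch [([312.0, 260.0], 0.73, [0.476, -0.207])]
door_hinge [([540.0, 254.0], 0.85, [0.683, -0.214])]
door_edge [([331.0, 260.0], 0.67, [0.492, -0.196])]
cabinet_mouth [([413.0, 241.0], 0.82, [0.584, -0.225])]
```

View pics/w1.png

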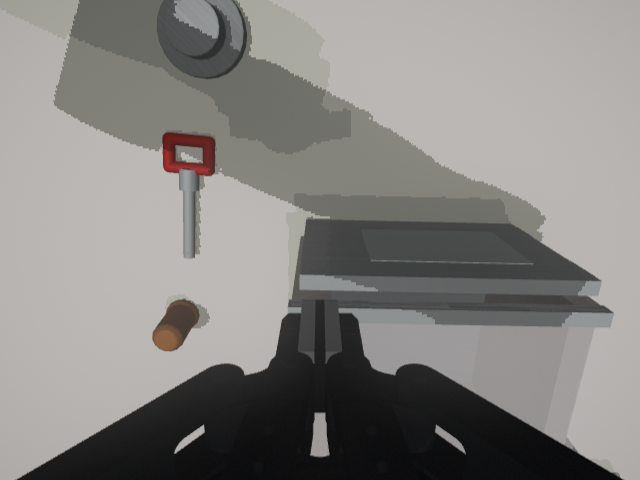

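The wrist view shows the door's top edge from (300,222) to (600,285), the catch end near (312,260) and the hinge near (540,254). The fingers are just off its free end. Descending in front of the door and creeping in.

Call:
jog_arm:
  moves:
    - {"fingers":1,"slide":[0,0,182]}
    - {"fingers":1,"slide":[0,0,182]}
    - {"fingers":1,"slide":[0,0,182]}
    - {"fingers":1,"slide":[0,0,182]}
    - {"fingers":1,"slide":[0,0,182]}
    - {"fingers":1,"slide":[-10,0,182]}
    - {"fingers":1,"slide":[-15,0,182]}
    - {"fingers":1,"slide":[-18,0,182]}
    - {"fingers":1,"slide":[-21,0,182]}
    - {"fingers":1,"slide":[-24,0,182]}

```text
schema error: expected keys fingers, slide, angular
```

Call:
jog_arm:
  moves:
    - {"fingers":1,"slide":[0,0,182],"angular":[0,0,0]}
    - {"fingers":1,"slide":[0,0,182],"angular":[0,0,0]}
    - {"fingers":1,"slide":[0,0,182],"angular":[0,0,0]}
    - {"fingers":1,"slide":[0,0,182],"angular":[0,0,0]}
    - {"fingers":1,"slide":[0,0,182],"angular":[0,0,0]}
    - {"fingers":1,"slide":[-10,0,182],"angular":[0,0,0]}
    - {"fingers":1,"slide":[-15,0,182],"angular":[0,0,0]}
    - {"fingers":1,"slide":[-18,0,182],"angular":[0,0,0]}
    - {"fingers":1,"slide":[-21,0,182],"angular":[0,0,0]}
    - {"fingers":1,"slide":[-24,0,182],"angular":[0,0,0]}

```text
clock: 4.13
tcp_pos: [0.4849, -0.1828, 0.1223]
orientation: [0.002, 0.719, 0.695, 0.001]
wrist_force: [0.4, 3.7, 1.3]
finger_gap: 0.0002
grip_force: 0.0
```

Call:
jog_arm:
  moves:
    - {"fingers":1,"slide":[-3,0,0],"angular":[0,0,0]}
    - {"fingers":1,"slide":[-5,0,0],"angular":[0,0,0]}
    - {"fingers":1,"slide":[-6,0,0],"angular":[0,0,0]}
    - {"fingers":1,"slide":[-6,0,0],"angular":[0,0,0]}

```text
clock: 4.47
tcp_pos: [0.4837, -0.1877, 0.1206]
orientation: [0.0, 0.718, 0.696, 0.0]
wrist_force: [0.2, 3.2, 0.5]
finger_gap: 0.0001
grip_force: 0.0
```

Call:
jog_arm:
  moves:
    - {"fingers":1,"slide":[-1,0,0],"angular":[0,0,0]}
    - {"fingers":1,"slide":[-2,0,0],"angular":[0,0,0]}
    - {"fingers":1,"slide":[-2,0,0],"angular":[0,0,0]}

```text
clock: 4.72
tcp_pos: [0.4834, -0.1896, 0.1202]
orientation: [-0.0, 0.718, 0.696, 0.0]
wrist_force: [-0.3, 2.7, 1.3]
finger_gap: 0.0
grip_force: 0.0
```

Call:
jog_arm:
  moves:
    - {"fingers":1,"slide":[-1,0,0],"angular":[0,0,0]}
    - {"fingers":1,"slide":[-1,0,0],"angular":[0,0,0]}
    - {"fingers":1,"slide":[40,0,0],"angular":[0,0,0]}
    - {"fingers":1,"slide":[80,0,0],"angular":[0,0,0]}
    - {"fingers":1,"slide":[110,0,0],"angular":[0,0,0]}
    - {"fingers":1,"slide":[110,0,-40],"angular":[0,0,0]}
    - {"fingers":1,"slide":[110,0,-80],"angular":[0,0,0]}
    - {"fingers":1,"slide":[110,0,-120],"angular":[0,0,0]}
    - {"fingers":1,"slide":[110,0,-120],"angular":[0,0,0]}

```text
clock: 5.47
tcp_pos: [0.4906, -0.0815, 0.2482]
orientation: [0.006, 0.718, 0.696, 0.002]
wrist_force: [0.1, -0.8, -0.4]
finger_gap: 0.0001
grip_force: 0.0
```

```bash
python3 - <<'E'
from h import *
Z=dict(door_catch=.1,door_hinge=.083,door_edge=.13,cabinet_mouth=.005)
T=tool(); p=snap('wrist','w2.png'); W=T@p['tool_from_camera']
print(np.round(T[:3,3],4))
for n,z in Z.items(): print(n,[(np.round(r['point']).tolist(),round(r['p'],2),np.round(at_z(p,r['point'],z,W),3)[:2].tolist()) for r in tip_of(n,p)[:3]])
p=snap('top')
for n,z in Z.items(): print(n,[(np.round(r['point']).tolist(),round(r['p'],2),np.round(at_z(p,r['point'],z),3)[:2].tolist()) for r in tip_of(n,p)[:3]])
E
```

```text
[ 0.4906 -0.0815  0.2482]
door_catch []
door_hinge [([550.0, 357.0], 0.96, [0.682, -0.213])]
door_edge [([344.0, 319.0], 0.75, [0.505, -0.143])]
cabinet_mouth []
door_catch [([413.0, 275.0], 0.65, [0.474, -0.2])]
door_hinge [([413.0, 184.0], 0.59, [0.677, -0.207])]
door_edge [([255.0, 266.0], 0.59, [0.49, 0.135]), ([216.0, 265.0], 0.18, [0.491, 0.216])]
cabinet_mouth []
```

View pics/w2.png

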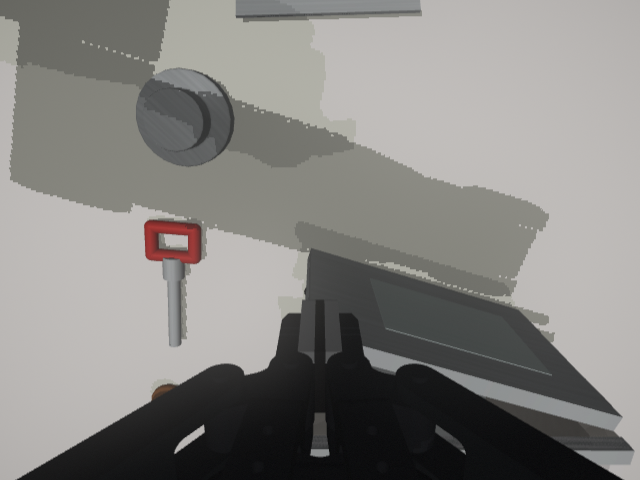

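The door is ajar, with its free edge at about (310,250) and the hinge side at (620,420). Hooking behind it from above.

Call:
jog_arm:
  moves:
    - {"fingers":1,"slide":[-40,14,-5],"angular":[0,0,0]}
    - {"fingers":1,"slide":[-80,14,-5],"angular":[0,0,0]}
    - {"fingers":1,"slide":[-105,14,-5],"angular":[0,0,0]}
    - {"fingers":1,"slide":[-105,14,-5],"angular":[0,0,0]}
    - {"fingers":1,"slide":[-105,14,30],"angular":[0,0,0]}
    - {"fingers":1,"slide":[-105,14,65],"angular":[0,0,0]}
    - {"fingers":1,"slide":[-105,14,100],"angular":[0,0,0]}
    - {"fingers":1,"slide":[-105,14,120],"angular":[0,0,0]}
    - {"fingers":1,"slide":[-105,14,120],"angular":[0,0,0]}

```text
clock: 6.72
tcp_pos: [0.4964, -0.1846, 0.1188]
orientation: [-0.001, 0.718, 0.696, -0.001]
wrist_force: [-0.5, -0.2, 1.0]
finger_gap: 0.0002
grip_force: 0.0
```

Call:
jog_arm:
  moves:
    - {"fingers":1,"slide":[25,3,0],"angular":[0,0,0]}
    - {"fingers":1,"slide":[50,15,0],"angular":[0,0,0]}
    - {"fingers":1,"slide":[70,26,0],"angular":[0,0,0]}
    - {"fingers":1,"slide":[91,38,0],"angular":[0,0,0]}
    - {"fingers":1,"slide":[111,57,0],"angular":[0,0,0]}
    - {"fingers":1,"slide":[129,78,0],"angular":[0,0,0]}
    - {"fingers":1,"slide":[142,99,0],"angular":[0,0,0]}
    - {"fingers":1,"slide":[151,119,0],"angular":[0,0,0]}
    - {"fingers":1,"slide":[159,147,0],"angular":[0,0,0]}
    - {"fingers":1,"slide":[163,165,0],"angular":[0,0,0]}

```text
clock: 7.55
tcp_pos: [0.6692, -0.0257, 0.1198]
orientation: [-0.0, 0.718, 0.696, 0.0]
wrist_force: [1.0, -0.0, -0.9]
finger_gap: -0.0001
grip_force: 0.0
```

Call:
jog_arm:
  moves:
    - {"fingers":1,"slide":[0,10,0],"angular":[0,0,0]}
    - {"fingers":1,"slide":[0,14,0],"angular":[0,0,0]}
    - {"fingers":1,"slide":[0,14,0],"angular":[0,0,0]}
    - {"fingers":1,"slide":[0,-20,0],"angular":[0,0,0]}
    - {"fingers":1,"slide":[0,-50,-40],"angular":[0,0,0]}
    - {"fingers":0,"slide":[0,-60,-80],"angular":[0,0,0]}
    - {"fingers":0,"slide":[0,-60,-120],"angular":[0,0,0]}
    - {"fingers":0,"slide":[0,-60,-150],"angular":[0,0,0]}
    - {"fingers":0,"slide":[0,-60,-150],"angular":[0,0,0]}

```text
clock: 8.3
tcp_pos: [0.609, -0.026, 0.2792]
orientation: [0.005, 0.718, 0.696, 0.004]
wrist_force: [0.9, 0.3, 0.6]
finger_gap: 0.0478
grip_force: 0.0
```

```bash
python3 - <<'E'
from h import *
T=tool(); p=snap('wrist'); W=T@p['tool_from_camera']
print(np.round(T[:3,3],4))
def rep(p,W,names):
  for n,z in names.items(): print(n,[(np.round(r['point']).tolist(),round(r['p'],2),np.round(at_z(p,r['point'],z,W),3)[:2].tolist()) for r in tip_of(n,p)[:4]])
Z=dict(door_catch=.1,door_hinge=.083,door_edge=.13,cabinet_mouth=.005,cabinet_back=.005)
rep(p,W,Z)
p=snap('top','t2.png')
rep(p,None,{**Z,'tray_base':0,'tray_nose':.012,'tray_tab':.036,'gusset1_mid':.026})
E
```

```text
[ 0.609  -0.026   0.2792]
door_catch [([72.0, 184.0], 0.29, [0.424, 0.001])]
door_hinge [([80.0, 291.0], 0.32, [0.4, -0.095])]
door_edge [([386.0, 216.0], 0.65, [0.657, -0.024])]
cabinet_mouth [([303.0, 360.0], 0.65, [0.586, -0.226]), ([405.0, 27.0], 0.18, [0.692, 0.115])]
cabinet_back []
door_catch [([416.0, 274.0], 0.8, [0.476, -0.205])]
door_hinge [([169.0, 216.0], 0.74, [0.606, 0.33]), ([411.0, 179.0], 0.72, [0.687, -0.201])]
door_edge []
cabinet_mouth [([414.0, 233.0], 0.58, [0.581, -0.219])]
cabinet_back [([252.0, 264.0], 0.67, [0.508, 0.154])]
tray_base [([252.0, 264.0], 0.84, [0.509, 0.154])]
tray_nose [([169.0, 215.0], 0.48, [0.621, 0.349])]
tray_tab [([216.0, 266.0], 0.77, [0.499, 0.233])]
gusset1_mid [([170.0, 216.0], 0.93, [0.617, 0.342])]
```

View pics/t2.png

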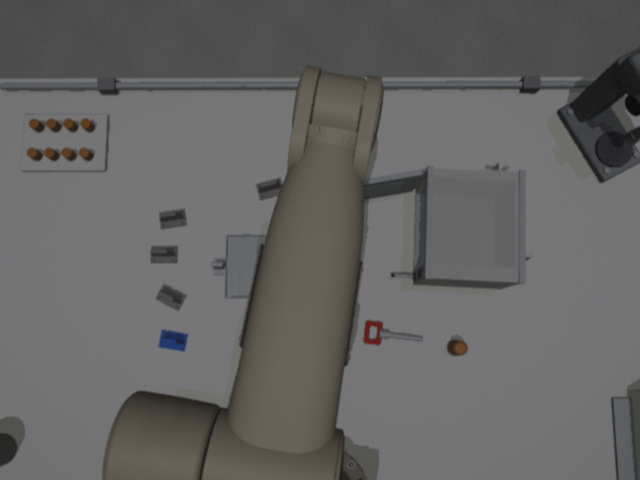

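The arm hides part of the view. The door shows from (365,190) to (415,178), and a catch plunger pokes out of the cabinet front at (400,274). I'll measure the door angle after moving to survey the brackets.

```bash
python3 - <<'E'
from h import *
p=snap('top')
for uv in [(415,178),(365,190),(370,185),(412,170),(393,274),(420,274)]: print(uv,np.round(at_z(p,uv,.158),3),np.round(at_z(p,uv,.1),3))
for y in(.005,-.03): print(proj(p,[.69,y,.158]),proj(p,[.66,y,.158]))
print(tool()[:3,3])
E
```

```text
(415, 178) [ 0.67  -0.199  0.158] [ 0.685 -0.208  0.1  ]
(365, 190) [ 0.644 -0.095  0.158] [ 0.659 -0.099  0.1  ]
(370, 185) [ 0.655 -0.105  0.158] [ 0.67 -0.11  0.1 ]
(412, 170) [ 0.687 -0.193  0.158] [ 0.703 -0.202  0.1  ]
(393, 274) [ 0.469 -0.15   0.158] [ 0.475 -0.157  0.1  ]
(420, 274) [ 0.469 -0.205  0.158] [ 0.475 -0.214  0.1  ]
[316.91732405 168.80565263] [316.91379124 182.79276961]
[333.67611599 168.77643097] [333.72922731 182.76632302]
[ 0.60773659 -0.02558648  0.27021278]
```

Call:
jog_arm:
  moves:
    - {"fingers":0,"slide":[40,-12,0],"angular":[0,0,0]}
    - {"fingers":0,"slide":[80,-24,0],"angular":[0,0,0]}
    - {"fingers":0,"slide":[120,-36,0],"angular":[0,0,0]}
    - {"fingers":0,"slide":[160,-48,0],"angular":[0,0,0]}
    - {"fingers":0,"slide":[200,-60,0],"angular":[0,0,0]}
    - {"fingers":0,"slide":[240,-72,0],"angular":[0,0,0]}
    - {"fingers":0,"slide":[260,-80,0],"angular":[0,0,0]}
    - {"fingers":0,"slide":[260,-80,0],"angular":[0,0,0]}
    - {"fingers":0,"slide":[260,-80,0],"angular":[0,0,0]}

```text
clock: 9.9
tcp_pos: [0.5355, 0.2382, 0.2704]
orientation: [0.0, 0.717, 0.697, -0.0]
wrist_force: [-0.6, -0.2, 0.5]
finger_gap: 0.0853
grip_force: 0.0
```

```bash
cat >> h.py <<'E'
def rep(p,W,names,f=tip_of):
  for n,z in names.items(): print(n,[(np.round(r['point']).tolist(),round(r['p'],2),np.round(at_z(p,r['point'],z,W),3)[:2].tolist()) for r in f(n,p)[:5]])
def wrist(f=None):
    T=tool(); p=snap('wrist',f); return p,T@p['tool_from_camera']
E
python3 - <<'E'
from h import *
print(np.round(tool(),3))
p,W=wrist('w3.png'); rep(p,W,dict(gusset1_mid=.026,tray_tab=.036,tray_base=0))
p=snap('top','t3.png'); rep(p,None,dict(door_edge=.13,door_catch=.1,door_hinge=.083,tray_nose=.012,tray_tab=.036))
E
```

```text
[[ 0.029  1.     0.     0.535]
 [ 1.    -0.029 -0.     0.238]
 [-0.     0.    -1.     0.27 ]
 [ 0.     0.     0.     1.   ]]
gusset1_mid [([412.0, 73.0], 0.68, [0.615, 0.34])]
tray_tab [([290.0, 205.0], 0.85, [0.508, 0.231]), ([312.0, 57.0], 0.65, [0.532, 0.354])]
tray_base [([293.0, 275.0], 0.81, [0.503, 0.146])]
door_edge []
door_catch [([412.0, 273.0], 0.65, [0.477, -0.198]), ([330.0, 189.0], 0.61, [0.661, -0.024]), ([253.0, 267.0], 0.46, [0.491, 0.142])]
door_hinge [([253.0, 266.0], 0.7, [0.494, 0.144]), ([414.0, 182.0], 0.67, [0.681, -0.209])]
tray_nose [([289.0, 268.0], 0.63, [0.5, 0.07])]
tray_tab [([218.0, 265.0], 0.79, [0.503, 0.228]), ([322.0, 320.0], 0.16, [0.379, -0.004])]
```

View pics/w3.png

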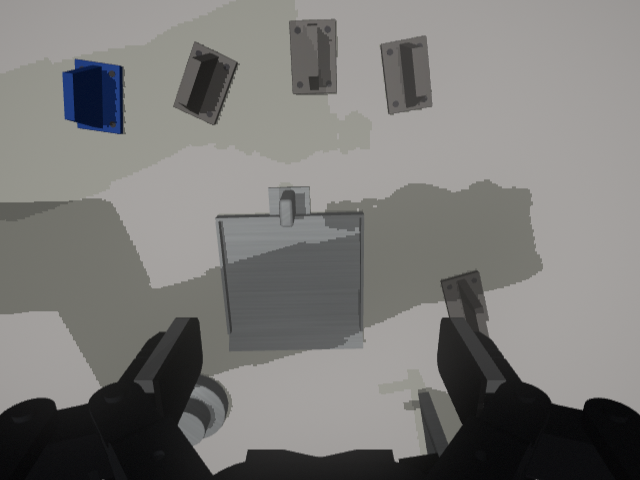

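The door reads as only about 1.43 rad open: catch at (330,189) in top, hinge at (414,182). That's too close to the tray's path, so I'll push it wider.

Call:
jog_arm:
  moves:
    - {"fingers":1,"slide":[-40,12,0],"angular":[0,0,0]}
    - {"fingers":1,"slide":[-80,24,0],"angular":[0,0,0]}
    - {"fingers":1,"slide":[-120,36,0],"angular":[0,0,0]}
    - {"fingers":1,"slide":[-160,48,0],"angular":[0,0,0]}
    - {"fingers":1,"slide":[-200,60,0],"angular":[0,0,0]}
    - {"fingers":1,"slide":[-240,70,0],"angular":[0,0,0]}
    - {"fingers":1,"slide":[-266,78,0],"angular":[0,0,0]}
    - {"fingers":1,"slide":[-266,78,40],"angular":[0,0,0]}
    - {"fingers":1,"slide":[-266,78,80],"angular":[0,0,0]}
    - {"fingers":1,"slide":[-266,78,120],"angular":[0,0,0]}

```text
clock: 11.23
tcp_pos: [0.6063, -0.0331, 0.1497]
orientation: [0.001, 0.719, 0.695, 0.001]
wrist_force: [0.2, 0.1, -0.0]
finger_gap: -0.0002
grip_force: 0.0
```

Call:
jog_arm:
  moves:
    - {"fingers":1,"slide":[0,0,30],"angular":[0,0,0]}
    - {"fingers":1,"slide":[0,0,30],"angular":[0,0,0]}
    - {"fingers":1,"slide":[0,25,30],"angular":[0,0,0]}
    - {"fingers":1,"slide":[0,45,30],"angular":[0,0,0]}
    - {"fingers":1,"slide":[0,65,30],"angular":[0,0,0]}
    - {"fingers":1,"slide":[0,80,30],"angular":[0,0,0]}
    - {"fingers":1,"slide":[0,85,30],"angular":[0,0,0]}
    - {"fingers":1,"slide":[0,85,30],"angular":[0,0,0]}

```text
clock: 11.9
tcp_pos: [0.6913, -0.0345, 0.1198]
orientation: [0.0, 0.718, 0.696, 0.0]
wrist_force: [-0.2, -0.7, 0.0]
finger_gap: 0.0004
grip_force: 0.0
```

```bash
python3 - <<'E'
from h import *
print(np.round(tool()[:3,3],3),get_state()['wrist_force'])
p,W=wrist('w4.png'); rep(p,W,dict(door_edge=.13,door_catch=.1,door_hinge=.083))
E
```

```text
[ 0.691 -0.035  0.12 ] [-0.21342921 -0.71935694  0.01006998]
door_edge [([490.0, 343.0], 0.86, [0.748, -0.034])]
door_catch []
door_hinge []
```

View pics/w4.png

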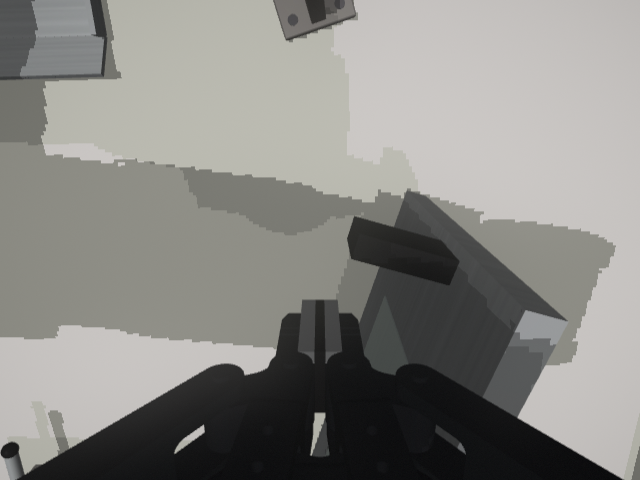

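The door is now wide, at about 1.85 rad, with its free edge top at (405,190) to (565,320). Next, over to the brackets.

Call:
jog_arm:
  moves:
    - {"fingers":1,"slide":[0,-30,0],"angular":[0,0,0]}
    - {"fingers":1,"slide":[0,-50,-30],"angular":[0,0,0]}
    - {"fingers":1,"slide":[0,-70,-60],"angular":[0,0,0]}
    - {"fingers":0,"slide":[30,-90,-85],"angular":[0,0,0]}
    - {"fingers":0,"slide":[60,-98,-110],"angular":[0,0,0]}
    - {"fingers":0,"slide":[95,-98,-130],"angular":[0,0,0]}
    - {"fingers":0,"slide":[130,-98,-150],"angular":[0,0,0]}
    - {"fingers":0,"slide":[170,-98,-165],"angular":[0,0,0]}
    - {"fingers":0,"slide":[205,-98,-180],"angular":[0,0,0]}
    - {"fingers":0,"slide":[215,-98,-180],"angular":[0,0,0]}

```text
clock: 12.93
tcp_pos: [0.599, 0.1886, 0.3043]
orientation: [0.001, 0.717, 0.697, 0.003]
wrist_force: [0.4, -0.4, -0.3]
finger_gap: 0.0834
grip_force: 0.0
```

```bash
python3 - <<'E'
from h import *
print(np.round(tool()[:3,3],3))
p,W=wrist('w5.png'); rep(p,W,dict(gusset1_mid=.026,tray_tab=.036,tray_base=0))
E
```

```text
[0.599 0.189 0.304]
gusset1_mid [([334.0, 19.0], 0.67, [0.617, 0.34])]
tray_tab [([220.0, 154.0], 0.91, [0.505, 0.225])]
tray_base [([233.0, 223.0], 0.82, [0.503, 0.147])]
```

View pics/w5.png

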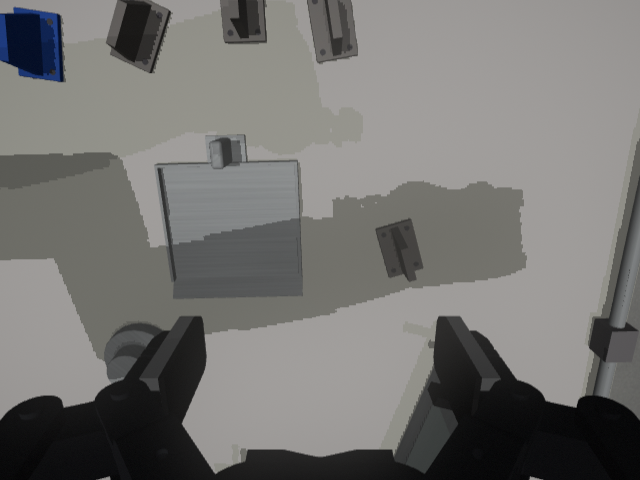

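```bash
python3 - <<'E'
from h import *
p,W5=wrist(); W3=W5.copy()
C=np.linalg.inv(tool())@W5
def mk(pos,q):
    T=np.eye(4);T[:3,:3]=R.from_quat(q,scalar_first=True).as_matrix();T[:3,3]=pos;return T@C
W3=mk([.5353,.2382,.2704],[0,.717,.697,0])
def quad(n,W,pts,z):
    P=np.array([at_z(p,u,z,W)[:2] for u in pts]); e1=(P[3]-P[0]+P[2]-P[1])/2; e2=(P[1]-P[0]+P[2]-P[3])/2
    print(n,np.round(P.mean(0),4),'len',np.round([np.linalg.norm(e1),np.linalg.norm(e2)],4),'ang e1',round(np.degrees(np.arctan2(e1[1],e1[0])),1),np.round(P,3).tolist())
quad('A',W3,[(381,43),(428,37),(432,106),(389,114)],.006)
quad('B',W3,[(290,20),(336,18),(337,94),(292,95)],.006)
quad('C',W3,[(195,42),(238,65),(216,124),(174,107)],.006)
quad('D',W5,[(376,228),(411,219),(423,271),(388,279)],.006)
quad('tray5',W5,[(155,165),(299,160),(303,295),(173,298)],.012)
quad('tray3',W3,[(217,216),(362,212),(363,348),(230,350)],.012)
print(np.round(tool()[:3,3],4))
E
```

```text
A [0.6158 0.3396] len [0.0591 0.0403] ang e1 -82.6 [[0.592, 0.367], [0.632, 0.371], [0.639, 0.313], [0.6, 0.307]]
B [0.5324 0.3569] len [0.0614 0.0402] ang e1 -90.6 [[0.513, 0.387], [0.552, 0.388], [0.552, 0.326], [0.512, 0.326]]
C [0.4343 0.3368] len [0.0575 0.0405] ang e1 -116.2 [[0.429, 0.372], [0.465, 0.353], [0.44, 0.303], [0.403, 0.319]]
D [0.6826 0.1074] len [0.0623 0.039 ] ang e1 -76.2 [[0.656, 0.133], [0.694, 0.142], [0.709, 0.081], [0.671, 0.073]]
tray5 [0.503  0.1343] len [0.1494 0.1461] ang e1 -91.1 [[0.432, 0.209], [0.577, 0.209], [0.575, 0.059], [0.428, 0.06]]
tray3 [0.5041 0.1404] len [0.1525 0.1437] ang e1 -90.0 [[0.433, 0.217], [0.575, 0.217], [0.577, 0.063], [0.431, 0.065]]
[0.5987 0.1827 0.2996]
```

Call:
jog_arm:
  moves:
    - {"fingers":0.45,"slide":[-30,40,20],"angular":[0,0,-7]}
    - {"fingers":0.45,"slide":[-60,75,40],"angular":[0,0,-14]}
    - {"fingers":0.45,"slide":[-67,86,75],"angular":[0,0,-15.5]}
    - {"fingers":0.45,"slide":[-67,86,110],"angular":[0,0,-15.5]}
    - {"fingers":0.45,"slide":[-67,86,140],"angular":[0,0,-15.5]}
    - {"fingers":0.45,"slide":[-67,86,140],"angular":[0,0,-15.5]}
    - {"fingers":0.45,"slide":[-67,86,140],"angular":[0,0,-15.5]}

```text
clock: 13.77
tcp_pos: [0.6809, 0.1121, 0.1576]
orientation: [-0.003, 0.619, 0.786, -0.002]
wrist_force: [0.7, -0.4, 1.1]
finger_gap: 0.0471
grip_force: 0.0
```

```bash
python3 - <<'E'
from h import *
T=tool();print(np.round(T[:3,3],4), get_state()['finger_gap'])
p,W=wrist('w6.png'); rep(p,W,dict(gusset1_mid=.026)); rep(p,W,dict(gusset1_mid=.026),look_for)
print(proj(p,[.683,.113,.026],W),proj(p,T[:3,3]-[0,0,.1],W))
cv2.imwrite('pics/w6c.png',p['color'][100:420,160:560,::-1])
E
```

```text
[0.6809 0.1121 0.1576] 0.04711556391142212
gusset1_mid []
gusset1_mid [([95.0, 117.0], 0.41, [0.527, 0.15])]
[326.2142003 229.2645346] [322.92701745 245.36724061]
```

View pics/w6.png

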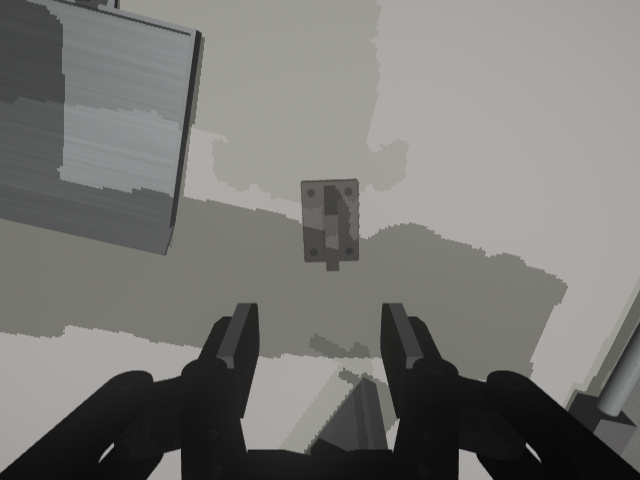

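The bracket stands at (331,221), its web vertical in the view between the fingers.

```bash
cat >> h.py <<'E'
def quad(p,W,pts,z=.006):
    P=np.array([at_z(p,u,z,W)[:2] for u in pts]); e1=(P[3]-P[0]+P[2]-P[1])/2; e2=(P[1]-P[0]+P[2]-P[3])/2
    c=P.mean(0); a=np.degrees(np.arctan2(e1[1],e1[0])); T=tool(); y=np.degrees(np.arctan2(T[1,0],T[0,0]))
    d=T[:3,:3].T@np.append(c-T[:2,3],0)*1000
    print('centre',np.round(c,4),'size',np.round([np.linalg.norm(e1),np.linalg.norm(e2)],3),'ang',round(a,1),'toolyaw',round(y,1),'slide',np.round(d,1),'angular z',round(-((a-y+90)%180-90),1),'tcp',np.round(T[:3,3],4))
E
python3 - <<'E'
from h import *
p,W=wrist(); quad(p,W,[(302,181),(357,179),(359,261),(305,262)])
E
```

```text
centre [0.6928 0.1133] size [0.062 0.04 ] ang -74.2 toolyaw 103.7 slide [-2.7  7.5  0. ] angular z -2.1 tcp [0.6849 0.1141 0.1641]
```

Call:
jog_arm:
  moves:
    - {"fingers":0.45,"slide":[-3,3,40],"angular":[0,0,-2]}
    - {"fingers":0.45,"slide":[-3,3,80],"angular":[0,0,-2]}
    - {"fingers":0.45,"slide":[-3,3,115],"angular":[0,0,-2]}
    - {"fingers":0.45,"slide":[-3,3,125],"angular":[0,0,-2]}
    - {"fingers":0.45,"slide":[-3,3,125],"angular":[0,0,-2]}
    - {"fingers":0.45,"slide":[-3,3,125],"angular":[0,0,-2]}

```text
clock: 14.47
tcp_pos: [0.688, 0.1122, 0.0375]
orientation: [0.001, 0.604, 0.797, 0.001]
wrist_force: [0.7, 0.7, 0.6]
finger_gap: 0.0469
grip_force: 0.0
```

```bash
python3 - <<'E'
from h import *
p,W=wrist('w7.png'); print(tool()[:3,3])
E
```

```text
[0.68905273 0.11219526 0.03870072]
```

View pics/w7.png

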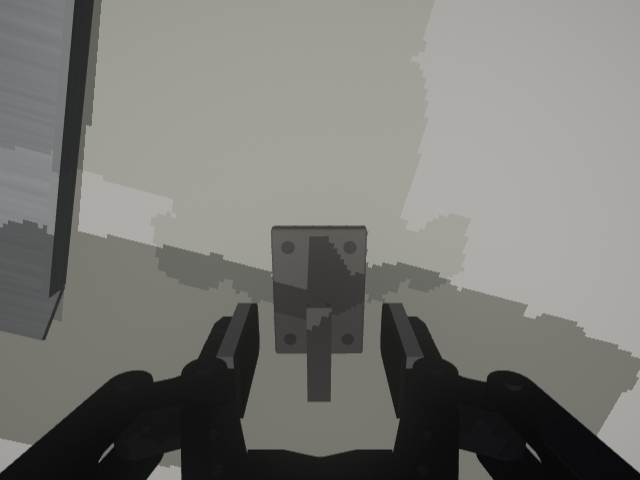

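The bracket's web sits centred between the pads at (318,350). Gripping it.

Call:
jog_arm:
  moves:
    - {"fingers":0.45,"slide":[0,0,11],"angular":[0,0,0]}
    - {"fingers":0.45,"slide":[0,0,11],"angular":[0,0,0]}
    - {"fingers":1,"slide":[0,0,11],"angular":[0,0,0]}
    - {"fingers":1,"slide":[0,0,11],"angular":[0,0,0]}
    - {"fingers":1,"slide":[0,0,11],"angular":[0,0,0]}
    - {"fingers":1,"slide":[0,0,11],"angular":[0,0,0]}
    - {"fingers":1,"slide":[0,0,11],"angular":[0,0,0]}
    - {"fingers":1,"slide":[0,0,-15],"angular":[0,0,0]}
    - {"fingers":1,"slide":[0,0,-50],"angular":[0,0,0]}
    - {"fingers":1,"slide":[0,0,-80],"angular":[0,0,-7]}
  squeeze: 50

```text
clock: 15.35
tcp_pos: [0.6859, 0.1118, 0.1155]
orientation: [-0.001, 0.554, 0.833, -0.001]
wrist_force: [1.2, 0.3, -0.6]
finger_gap: 0.0073
grip_force: 48.8
```

Call:
jog_arm:
  moves:
    - {"fingers":1,"slide":[7,-14,0],"angular":[0,0,-7]}
    - {"fingers":1,"slide":[14,-28,0],"angular":[0,0,-14]}
    - {"fingers":1,"slide":[21,-42,0],"angular":[0,0,-21]}
    - {"fingers":1,"slide":[28,-56,0],"angular":[0,0,-28]}
    - {"fingers":1,"slide":[35,-70,0],"angular":[0,0,-35]}
    - {"fingers":1,"slide":[42,-84,0],"angular":[0,0,-42]}
    - {"fingers":1,"slide":[49,-98,0],"angular":[0,0,-49]}
    - {"fingers":1,"slide":[56,-115,0],"angular":[0,0,-56]}
    - {"fingers":1,"slide":[62,-130,0],"angular":[0,0,-63]}
    - {"fingers":1,"slide":[66,-136,0],"angular":[0,0,-67.3]}

```text
clock: 16.18
tcp_pos: [0.5331, 0.1202, 0.1149]
orientation: [-0.001, -0.003, 1.0, -0.0]
wrist_force: [-0.7, -0.4, 0.4]
finger_gap: 0.007
grip_force: 49.0
```

```bash
python3 - <<'E'
from h import *
for i in range(3): p,W=wrist()
T=tool();print(np.round(T[:3,3],4),np.degrees(np.arctan2(T[1,0],T[0,0])),get_state()['grip_force'],get_state()['finger_gap'])
rep(p,W,dict(tray_tab=.036,tray_base=0,tray_nose=.012,gusset1_mid=T[2,3]))
p=snap('top'); rep(p,None,dict(tray_tab=.036,tray_base=0,tray_nose=.012,gusset1_mid=.026))
E
```

```text
[0.5355 0.1204 0.1154] 179.8740181525582 49.01961766183376 0.007744415941562105
tray_tab [([522.0, 206.0], 0.85, [0.504, 0.227])]
tray_base [([363.0, 193.0], 0.71, [0.504, 0.147])]
tray_nose [([221.0, 197.0], 0.96, [0.504, 0.063]), ([314.0, 334.0], 0.69, [0.595, 0.116])]
gusset1_mid []
tray_tab []
tray_base []
tray_nose [([288.0, 267.0], 0.62, [0.502, 0.071])]
gusset1_mid [([168.0, 215.0], 0.66, [0.619, 0.347])]
```

Call:
jog_arm:
  moves:
    - {"fingers":1,"slide":[-2.5,-2,35],"angular":[0,0,0]}
    - {"fingers":1,"slide":[-2.5,-2,65],"angular":[0,0,0]}
    - {"fingers":1,"slide":[-2.5,-2,78],"angular":[0,0,0]}
    - {"fingers":1,"slide":[-2.5,-2,83],"angular":[0,0,0]}
    - {"fingers":1,"slide":[-2.5,-2,84.5],"angular":[0,0,0]}
    - {"fingers":1,"slide":[-2.5,-2,84.5],"angular":[0,0,0]}
    - {"fingers":1,"slide":[-2.5,-2,84.5],"angular":[0,0,0]}

```text
clock: 17.37
tcp_pos: [0.5396, 0.1184, 0.032]
orientation: [0.001, 0.0, 1.0, -0.0]
wrist_force: [-0.7, -0.5, -0.3]
finger_gap: 0.0073
grip_force: 49.0
```

Call:
jog_arm:
  moves:
    - {"fingers":0.6,"slide":[0,0,0],"angular":[0,0,0]}
    - {"fingers":0.6,"slide":[0,0,0],"angular":[0,0,0]}
    - {"fingers":0.6,"slide":[0,0,0],"angular":[0,0,0]}
    - {"fingers":0.6,"slide":[0,0,0],"angular":[0,0,0]}
    - {"fingers":0.6,"slide":[0,0,-30],"angular":[0,0,0]}
    - {"fingers":0.6,"slide":[0,0,-70],"angular":[0,0,0]}
    - {"fingers":0.5,"slide":[0,0,-110],"angular":[0,0,7]}
    - {"fingers":0.5,"slide":[0,0,-150],"angular":[0,0,14]}
    - {"fingers":0.5,"slide":[0,0,-160],"angular":[0,0,21]}
    - {"fingers":0.5,"slide":[0,0,-160],"angular":[0,0,28]}

```text
clock: 18.2
tcp_pos: [0.5412, 0.1186, 0.196]
orientation: [0.004, 0.245, 0.97, 0.001]
wrist_force: [-0.2, 1.2, -0.4]
finger_gap: 0.0426
grip_force: 0.0
```

Call:
jog_arm:
  moves:
    - {"fingers":0.45,"slide":[5,30,0],"angular":[0,0,7]}
    - {"fingers":0.45,"slide":[10,60,0],"angular":[0,0,14]}
    - {"fingers":0.45,"slide":[15,95,0],"angular":[0,0,21]}
    - {"fingers":0.45,"slide":[20,130,0],"angular":[0,0,28]}
    - {"fingers":0.45,"slide":[25,165,0],"angular":[0,0,35]}
    - {"fingers":0.45,"slide":[30,200,15],"angular":[0,0,42]}
    - {"fingers":0.45,"slide":[35,232,30],"angular":[0,0,49]}
    - {"fingers":0.45,"slide":[35,232,30],"angular":[0,0,54.6]}
    - {"fingers":0.45,"slide":[35,232,30],"angular":[0,0,54.6]}
    - {"fingers":0.45,"slide":[35,232,30],"angular":[0,0,54.6]}

```text
clock: 19.03
tcp_pos: [0.6162, 0.3397, 0.1603]
orientation: [-0.0, 0.659, 0.752, -0.001]
wrist_force: [0.3, -0.9, -0.6]
finger_gap: 0.047
grip_force: 0.0
```

```bash
cat >> h.py <<'E'
def foot(save=None,hw=(110,130)):
    """find dark bracket foot near the view centre by contrast with the bench, after settling"""
    read_camera('top'); p,W=wrist(save); T=tool()
    c=cv2.cvtColor(p['color'],cv2.COLOR_RGB2HSV); g=cv2.cvtColor(p['color'],cv2.COLOR_RGB2GRAY)
    u,v=proj(p,np.append(T[:2,3],.006),W)
    best=None
    for t in range(60,170,6):
        m=((g<t)&(c[:,:,1]<90)).astype(np.uint8); m[300:]=0
        m=cv2.morphologyEx(m,cv2.MORPH_OPEN,np.ones((3,3)))
        for k in cv2.findContours(m,cv2.RETR_EXTERNAL,cv2.CHAIN_APPROX_NONE)[0]:
            r=cv2.minAreaRect(k); 
            if abs(r[0][0]-u)>hw[0] or abs(r[0][1]-v)>hw[1] or cv2.contourArea(k)<800: continue
            P=np.array([at_z(p,q,.006,W)[:2] for q in cv2.boxPoints(r)]); a=np.linalg.norm(P[1]-P[0]);b=np.linalg.norm(P[2]-P[1])
            L,S=max(a,b),min(a,b); e=abs(L-.06)+abs(S-.04)
            if best is None or e<best[0]: best=(e,t,P if a<b else np.roll(P,-1,0),r)
    if best: print(best[0],best[1],best[3]); quad(p,W,best[2])
    rep(p,W,dict(gusset1_mid=.026)); rep(p,W,dict(gusset1_mid=.026),look_for)
    return p,W
E
python3 - <<'E'
from h import *
foot('w8.png')
E
```

```text
0.007214804531518314 102 ((319.5, 222.5), (89.0, 57.0), 90.0)
centre [0.4026 0.4525] size [0. 0.] ang 76.1 toolyaw 97.5 slide [ 140.4 -197.6   -0.2] angular z 21.3 tcp [0.6167 0.3389 0.1618]
gusset1_mid [([319.0, 227.0], 0.9, [0.615, 0.34])]
gusset1_mid [([318.0, 216.0], 0.75, [0.613, 0.347]), ([204.0, 181.0], 0.73, [0.537, 0.361]), ([172.0, 465.0], 0.38, [0.521, 0.119])]
```

Call:
jog_arm:
  moves:
    - {"fingers":0.45,"slide":[1,-1,40],"angular":[0,0,0]}
    - {"fingers":0.45,"slide":[1,-1,80],"angular":[0,0,0]}
    - {"fingers":0.45,"slide":[1,-1,115],"angular":[0,0,0]}
    - {"fingers":0.45,"slide":[1,-1,132],"angular":[0,0,0]}
    - {"fingers":0.45,"slide":[1,-1,132],"angular":[0,0,0]}
    - {"fingers":1,"slide":[1,-1,132],"angular":[0,0,0]}
    - {"fingers":1,"slide":[1,-1,132],"angular":[0,0,0]}
    - {"fingers":1,"slide":[1,-1,132],"angular":[0,0,0]}
    - {"fingers":1,"slide":[1,-1,132],"angular":[0,0,0]}
    - {"fingers":1,"slide":[1,-1,132],"angular":[0,0,0]}
  squeeze: 50

```text
clock: 20.07
tcp_pos: [0.6175, 0.3411, 0.032]
orientation: [0.001, 0.66, 0.751, 0.002]
wrist_force: [0.2, -0.8, 7.6]
finger_gap: 0.0073
grip_force: 50.2
```

```bash
sed -i "s/best=(e,t,P if a<b else np.roll(P,-1,0),r)/Q=cv2.boxPoints(r); best=(e,t,Q if a<b else np.roll(Q,-1,0),r)/" h.py; python3 -c "
from h import *
s=get_state();print(s['tcp_pos'],s['finger_gap'],s['grip_force'])"
```

```text
[0.61747681 0.34108005 0.03195937] 0.007305924929531592 50.2472242154181
```

Call:
jog_arm:
  moves:
    - {"fingers":1,"slide":[0,0,-20],"angular":[0,0,0]}
    - {"fingers":1,"slide":[0,0,-55],"angular":[0,0,-7]}
    - {"fingers":1,"slide":[-5,-4,-88],"angular":[0,0,-14]}
    - {"fingers":1,"slide":[-20,-18,-88],"angular":[0,0,-21]}
    - {"fingers":1,"slide":[-40,-35,-88],"angular":[0,0,-28]}
    - {"fingers":1,"slide":[-65,-57,-88],"angular":[0,0,-35]}
    - {"fingers":1,"slide":[-90,-79,-88],"angular":[0,0,-42]}
    - {"fingers":1,"slide":[-115,-100,-88],"angular":[0,0,-49]}
    - {"fingers":1,"slide":[-140,-122,-88],"angular":[0,0,-56]}
    - {"fingers":1,"slide":[-160,-140,-88],"angular":[0,0,-56]}

```text
clock: 20.9
tcp_pos: [0.4956, 0.1623, 0.1174]
orientation: [0.0, 0.228, 0.974, -0.0]
wrist_force: [-0.7, -1.8, -1.2]
finger_gap: 0.0071
grip_force: 49.1
```

Call:
jog_arm:
  moves:
    - {"fingers":1,"slide":[2,-18,0],"angular":[0,0,-7]}
    - {"fingers":1,"slide":[4,-36,0],"angular":[0,0,-14]}
    - {"fingers":1,"slide":[6,-54,0],"angular":[0,0,-21]}
    - {"fingers":1,"slide":[6,-54,0],"angular":[0,0,-26.5]}
    - {"fingers":1,"slide":[6,-54,0],"angular":[0,0,-26.5]}
    - {"fingers":1,"slide":[6,-54,0],"angular":[0,0,-26.5]}

```text
clock: 21.4
tcp_pos: [0.4681, 0.1182, 0.1176]
orientation: [0.001, 0.003, 1.0, 0.0]
wrist_force: [0.9, 0.2, -0.7]
finger_gap: 0.0073
grip_force: 49.2
```

```bash
python3 - <<'E'
from h import *
read_camera('top');p,W=wrist()
T=tool();print(np.round(T[:3,3],4),np.degrees(np.arctan2(T[1,0],T[0,0])),get_state()['grip_force'],get_state()['finger_gap'])
print('go',togo([.470,.118,.036]))
rep(p,W,dict(tray_tab=.036,tray_base=0,tray_nose=.012,gusset1_mid=.029))
E
```

```text
[0.4681 0.1185 0.1172] 179.7768949852408 49.16092375991866 0.007184825632833965
go [-1.8 -0.5 81.2]
tray_tab [([509.0, 315.0], 0.69, [0.504, 0.228])]
tray_base [([364.0, 289.0], 0.89, [0.504, 0.147])]
tray_nose [([233.0, 294.0], 0.71, [0.502, 0.063])]
gusset1_mid [([318.0, 326.0], 0.58, [0.515, 0.117])]
```

Call:
jog_arm:
  moves:
    - {"fingers":1,"slide":[-2,-0.5,35],"angular":[0,0,0]}
    - {"fingers":1,"slide":[-2,-0.5,62],"angular":[0,0,0]}
    - {"fingers":1,"slide":[-2,-0.5,75],"angular":[0,0,0]}
    - {"fingers":1,"slide":[-2,-0.5,80],"angular":[0,0,0]}
    - {"fingers":1,"slide":[-2,-0.5,82.5],"angular":[0,0,0]}
    - {"fingers":1,"slide":[-2,-0.5,82.5],"angular":[0,0,0]}
    - {"fingers":1,"slide":[-2,-0.5,82.5],"angular":[0,0,0]}

```text
clock: 22.28
tcp_pos: [0.4701, 0.1179, 0.035]
orientation: [0.001, 0.001, 1.0, -0.0]
wrist_force: [1.1, 0.1, -1.0]
finger_gap: 0.0073
grip_force: 49.1
```

Call:
jog_arm:
  moves:
    - {"fingers":1,"slide":[0,0,2],"angular":[0,0,0]}
    - {"fingers":1,"slide":[0,0,3],"angular":[0,0,0]}
    - {"fingers":0.6,"slide":[0,0,3],"angular":[0,0,0]}
    - {"fingers":0.6,"slide":[0,0,3],"angular":[0,0,0]}
    - {"fingers":0.6,"slide":[0,0,3],"angular":[0,0,0]}
    - {"fingers":0.6,"slide":[0,0,0],"angular":[0,0,0]}
    - {"fingers":0.6,"slide":[0,0,-35],"angular":[0,0,0]}
    - {"fingers":0.6,"slide":[0,0,-75],"angular":[0,0,0]}
    - {"fingers":0.5,"slide":[0,0,-115],"angular":[0,0,7]}
    - {"fingers":0.5,"slide":[0,0,-135],"angular":[0,0,14]}

```text
clock: 23.12
tcp_pos: [0.4713, 0.1179, 0.1737]
orientation: [0.003, 0.126, 0.992, 0.0]
wrist_force: [-0.2, -0.3, -0.3]
finger_gap: 0.0429
grip_force: 0.0
```

Call:
jog_arm:
  moves:
    - {"fingers":0.45,"slide":[0,15,0],"angular":[0,0,7]}
    - {"fingers":0.45,"slide":[0,40,0],"angular":[0,0,14]}
    - {"fingers":0.45,"slide":[0,70,0],"angular":[0,0,21]}
    - {"fingers":0.45,"slide":[0,100,0],"angular":[0,0,28]}
    - {"fingers":0.45,"slide":[0,130,0],"angular":[0,0,35]}
    - {"fingers":0.45,"slide":[-1,160,0],"angular":[0,0,42]}
    - {"fingers":0.45,"slide":[-1,190,5],"angular":[0,0,49]}
    - {"fingers":0.45,"slide":[-2,220,10],"angular":[0,0,56]}
    - {"fingers":0.45,"slide":[-2,247,10],"angular":[0,0,63]}
    - {"fingers":0.45,"slide":[-2,247,10],"angular":[0,0,70]}

```text
clock: 23.95
tcp_pos: [0.5323, 0.3611, 0.1579]
orientation: [-0.0, 0.671, 0.742, 0.001]
wrist_force: [0.6, -0.5, -1.0]
finger_gap: 0.0471
grip_force: 0.0
```

Call:
jog_arm:
  moves:
    - {"fingers":0.45,"slide":[0,0,0],"angular":[0,0,6.4]}
    - {"fingers":0.45,"slide":[0,0,0],"angular":[0,0,6.4]}
    - {"fingers":0.45,"slide":[0,0,0],"angular":[0,0,6.4]}

```text
clock: 24.2
tcp_pos: [0.5315, 0.3568, 0.1588]
orientation: [-0.0, 0.709, 0.705, -0.0]
wrist_force: [0.6, -1.3, 0.1]
finger_gap: 0.0467
grip_force: 0.0
```

```bash
python3 - <<'E'
from h import *
foot('w9.png')
E
```

```text
0.007564031781394594 114 ((322.0, 223.0), (90.0, 58.0), 90.0)
centre [0.532  0.3535] size [0.067 0.042] ang -90.3 toolyaw 89.6 slide [-3.   0.4  0. ] angular z -0.1 tcp [0.5317 0.3564 0.1592]
gusset1_mid []
gusset1_mid []
```

Call:
jog_arm:
  moves:
    - {"fingers":0.45,"slide":[0,0.5,40],"angular":[0,0,0]}
    - {"fingers":0.45,"slide":[0,0.5,80],"angular":[0,0,0]}
    - {"fingers":0.45,"slide":[0,0.5,115],"angular":[0,0,0]}
    - {"fingers":0.45,"slide":[0,0.5,128],"angular":[0,0,0]}
    - {"fingers":0.45,"slide":[0,0.5,128],"angular":[0,0,0]}
    - {"fingers":1,"slide":[0,0.5,128],"angular":[0,0,0]}
    - {"fingers":1,"slide":[0,0.5,128],"angular":[0,0,0]}
    - {"fingers":1,"slide":[0,0.5,128],"angular":[0,0,0]}
    - {"fingers":1,"slide":[0,0.5,128],"angular":[0,0,0]}
    - {"fingers":1,"slide":[0,0.5,128],"angular":[0,0,0]}
  squeeze: 50

```text
clock: 25.23
tcp_pos: [0.5341, 0.3576, 0.0337]
orientation: [0.001, 0.71, 0.704, 0.002]
wrist_force: [0.9, -0.9, 7.2]
finger_gap: 0.0071
grip_force: 50.9
```

Call:
jog_arm:
  moves:
    - {"fingers":1,"slide":[0,0,-20],"angular":[0,0,0]}
    - {"fingers":1,"slide":[0,0,-55],"angular":[0,0,-7]}
    - {"fingers":1,"slide":[-5,0,-88],"angular":[0,0,-14]}
    - {"fingers":1,"slide":[-20,1,-88],"angular":[0,0,-21]}
    - {"fingers":1,"slide":[-40,2,-88],"angular":[0,0,-28]}
    - {"fingers":1,"slide":[-60,3,-88],"angular":[0,0,-35]}
    - {"fingers":1,"slide":[-80,4,-88],"angular":[0,0,-42]}
    - {"fingers":1,"slide":[-100,5,-88],"angular":[0,0,-49]}
    - {"fingers":1,"slide":[-120,6,-88],"angular":[0,0,-56]}
    - {"fingers":1,"slide":[-140,6,-88],"angular":[0,0,-63]}

```text
clock: 26.07
tcp_pos: [0.5369, 0.2158, 0.1197]
orientation: [0.0, 0.235, 0.972, 0.0]
wrist_force: [-0.4, 0.2, -1.6]
finger_gap: 0.0069
grip_force: 49.8
```

Call:
jog_arm:
  moves:
    - {"fingers":1,"slide":[-5,-10,0],"angular":[0,0,-7]}
    - {"fingers":1,"slide":[-10,-20,0],"angular":[0,0,-14]}
    - {"fingers":1,"slide":[-17,-30,0],"angular":[0,0,-21]}
    - {"fingers":1,"slide":[-17,-30,0],"angular":[0,0,-27.5]}
    - {"fingers":1,"slide":[-17,-30,0],"angular":[0,0,-27.5]}
    - {"fingers":1,"slide":[-17,-30,0],"angular":[0,0,-27.5]}

```text
clock: 26.57
tcp_pos: [0.5381, 0.1822, 0.1196]
orientation: [0.0, 0.002, 1.0, 0.0]
wrist_force: [0.1, -0.0, -1.1]
finger_gap: 0.007
grip_force: 49.8
```

```bash
cat >> h.py <<'E'
def place(x,y,z,f=None):
    read_camera('top');p,W=wrist(f); T=tool();s=get_state()
    print(np.round(T[:3,3],4),round(np.degrees(np.arctan2(T[1,0],T[0,0])),1),s['grip_force'],s['finger_gap'],'go',togo([x,y,z]))
    rep(p,W,dict(tray_tab=.036,tray_base=0,tray_nose=.012,gusset1_mid=.029)); return p,W
E
python3 -c "
from h import *
place(.538,.182,.036,'w10.png')"
```

```text
[0.5381 0.1825 0.1194] 179.9 49.76137271965854 0.007420302597091541 go [ 0.1 -0.5 83.4]
tray_tab [([403.0, 193.0], 0.81, [0.502, 0.226])]
tray_base [([262.0, 183.0], 0.64, [0.503, 0.147])]
tray_nose [([116.0, 186.0], 0.83, [0.502, 0.063]), ([194.0, 128.0], 0.34, [0.469, 0.112])]
gusset1_mid [([195.0, 130.0], 0.61, [0.47, 0.117])]
```

Call:
jog_arm:
  moves:
    - {"fingers":1,"slide":[0,-0.5,35],"angular":[0,0,0]}
    - {"fingers":1,"slide":[0,-0.5,62],"angular":[0,0,0]}
    - {"fingers":1,"slide":[0,-0.5,75],"angular":[0,0,0]}
    - {"fingers":1,"slide":[0,-0.5,80],"angular":[0,0,0]}
    - {"fingers":1,"slide":[0,-0.5,83],"angular":[0,0,0]}
    - {"fingers":1,"slide":[0,-0.5,84.5],"angular":[0,0,0]}
    - {"fingers":1,"slide":[0,-0.5,84.5],"angular":[0,0,0]}

```text
clock: 27.45
tcp_pos: [0.5375, 0.1818, 0.0367]
orientation: [-0.0, 0.0, 1.0, -0.0]
wrist_force: [-3.5, -1.4, 6.1]
finger_gap: 0.0069
grip_force: 50.9
```

Call:
jog_arm:
  moves:
    - {"fingers":0.6,"slide":[0,0,0],"angular":[0,0,0]}
    - {"fingers":0.6,"slide":[0,0,0],"angular":[0,0,0]}
    - {"fingers":0.6,"slide":[0,0,0],"angular":[0,0,0]}
    - {"fingers":0.6,"slide":[0,0,0],"angular":[0,0,0]}
    - {"fingers":0.6,"slide":[0,0,-35],"angular":[0,0,0]}
    - {"fingers":0.6,"slide":[0,0,-75],"angular":[0,0,0]}
    - {"fingers":0.5,"slide":[0,0,-115],"angular":[0,0,7]}
    - {"fingers":0.5,"slide":[0,0,-135],"angular":[0,0,14]}

```text
clock: 28.12
tcp_pos: [0.5401, 0.1821, 0.1746]
orientation: [0.003, 0.125, 0.992, 0.001]
wrist_force: [0.9, 0.7, 0.7]
finger_gap: 0.0427
grip_force: 0.0
```

Call:
jog_arm:
  moves:
    - {"fingers":0.45,"slide":[10,9,0],"angular":[0,0,-7]}
    - {"fingers":0.45,"slide":[25,23,0],"angular":[0,0,-14]}
    - {"fingers":0.45,"slide":[45,41,0],"angular":[0,0,-21]}
    - {"fingers":0.45,"slide":[65,59,0],"angular":[0,0,-28]}
    - {"fingers":0.45,"slide":[85,77,0],"angular":[0,0,-35]}
    - {"fingers":0.45,"slide":[105,95,0],"angular":[0,0,-42]}
    - {"fingers":0.45,"slide":[125,113,5],"angular":[0,0,-49]}
    - {"fingers":0.45,"slide":[138,125,10],"angular":[0,0,-56]}
    - {"fingers":0.45,"slide":[138,125,10],"angular":[0,0,-63]}
    - {"fingers":0.45,"slide":[138,125,10],"angular":[0,0,-70]}

```text
clock: 28.95
tcp_pos: [0.4334, 0.3375, 0.1593]
orientation: [-0.0, -0.473, 0.881, -0.0]
wrist_force: [0.1, 1.1, 0.5]
finger_gap: 0.0468
grip_force: 0.0
```

Call:
jog_arm:
  moves:
    - {"fingers":0.45,"slide":[0,0,0],"angular":[0,0,-7]}
    - {"fingers":0.45,"slide":[0,0,0],"angular":[0,0,-7.8]}
    - {"fingers":0.45,"slide":[0,0,0],"angular":[0,0,-7.8]}
    - {"fingers":0.45,"slide":[0,0,0],"angular":[0,0,-7.8]}

```text
clock: 29.28
tcp_pos: [0.4347, 0.3364, 0.1597]
orientation: [-0.0, -0.527, 0.85, -0.0]
wrist_force: [0.7, 1.1, 0.0]
finger_gap: 0.0468
grip_force: 0.0
```

```bash
python3 - <<'E'
from h import *
p,W=foot('w11.png')
E
```

```text
0.006404484836149492 96 ((319.9999694824219, 226.49996948242188), (53.99999237060547, 84.99998474121094), 0.0)
centre [0.4356 0.3412] size [0.064 0.039] ang 63.6 toolyaw -116.3 slide [-4.7  1.3 -0. ] angular z 0.1 tcp [0.4347 0.3363 0.1597]
gusset1_mid []
gusset1_mid [([16.0, 9.0], 0.62, [0.531, 0.141])]
```

Call:
jog_arm:
  moves:
    - {"fingers":0.45,"slide":[-1.5,1,40],"angular":[0,0,0]}
    - {"fingers":0.45,"slide":[-1.5,1,80],"angular":[0,0,0]}
    - {"fingers":0.45,"slide":[-1.5,1,115],"angular":[0,0,0]}
    - {"fingers":0.45,"slide":[-1.5,1,128.5],"angular":[0,0,0]}
    - {"fingers":0.45,"slide":[-1.5,1,128.5],"angular":[0,0,0]}
    - {"fingers":1,"slide":[-1.5,1,128.5],"angular":[0,0,0]}
    - {"fingers":1,"slide":[-1.5,1,128.5],"angular":[0,0,0]}
    - {"fingers":1,"slide":[-1.5,1,128.5],"angular":[0,0,0]}
    - {"fingers":1,"slide":[-1.5,1,128.5],"angular":[0,0,0]}
    - {"fingers":1,"slide":[-1.5,1,128.5],"angular":[0,0,0]}
  squeeze: 50

```text
clock: 30.32
tcp_pos: [0.436, 0.3391, 0.0333]
orientation: [0.002, -0.528, 0.849, -0.0]
wrist_force: [0.8, 0.7, 5.6]
finger_gap: 0.0072
grip_force: 50.6
```

Call:
jog_arm:
  moves:
    - {"fingers":1,"slide":[0,0,-20],"angular":[0,0,0]}
    - {"fingers":1,"slide":[0,0,-55],"angular":[0,0,7]}
    - {"fingers":1,"slide":[5,-4,-88],"angular":[0,0,14]}
    - {"fingers":1,"slide":[20,-16,-88],"angular":[0,0,21]}
    - {"fingers":1,"slide":[40,-32,-88],"angular":[0,0,28]}
    - {"fingers":1,"slide":[60,-48,-88],"angular":[0,0,35]}
    - {"fingers":1,"slide":[80,-64,-88],"angular":[0,0,42]}
    - {"fingers":1,"slide":[100,-80,-88],"angular":[0,0,49]}
    - {"fingers":1,"slide":[115,-92,-88],"angular":[0,0,56]}
    - {"fingers":1,"slide":[125,-100,-88],"angular":[0,0,63]}

```text
clock: 31.15
tcp_pos: [0.469, 0.1801, 0.1197]
orientation: [0.0, -0.003, 1.0, -0.0]
wrist_force: [0.0, -0.2, -0.9]
finger_gap: 0.0075
grip_force: 49.5
```

```bash
python3 -c "
from h import *
for i in range(3): read_camera('top')
place(.470,.182,.036,'w12.png')"
```

```text
[0.4687 0.1823 0.1195] -179.1 49.49539124965668 0.007044800719551778 go [-1.3 -0.3 83.5]
tray_tab [([393.0, 316.0], 0.93, [0.505, 0.225])]
tray_base [([265.0, 287.0], 0.97, [0.504, 0.146]), ([208.0, 252.0], 0.34, [0.48, 0.109])]
tray_nose [([133.0, 294.0], 0.83, [0.505, 0.063]), ([321.0, 319.0], 0.48, [0.521, 0.183])]
gusset1_mid [([209.0, 253.0], 0.7, [0.47, 0.118])]
```

Call:
jog_arm:
  moves:
    - {"fingers":1,"slide":[-1.3,0,35],"angular":[0,0,0.9]}
    - {"fingers":1,"slide":[-1.3,0,62],"angular":[0,0,0.9]}
    - {"fingers":1,"slide":[-1.3,0,75],"angular":[0,0,0.9]}
    - {"fingers":1,"slide":[-1.3,0,80],"angular":[0,0,0.9]}
    - {"fingers":1,"slide":[-1.3,0,83],"angular":[0,0,0.9]}
    - {"fingers":1,"slide":[-1.3,0,84.5],"angular":[0,0,0.9]}
    - {"fingers":1,"slide":[-1.3,0,84.5],"angular":[0,0,0.9]}

```text
clock: 32.18
tcp_pos: [0.4693, 0.1823, 0.0364]
orientation: [-0.0, 0.0, 1.0, -0.0]
wrist_force: [-0.9, -0.8, 3.0]
finger_gap: 0.0074
grip_force: 50.2
```

Call:
jog_arm:
  moves:
    - {"fingers":0.6,"slide":[0,0,0],"angular":[0,0,0]}
    - {"fingers":0.6,"slide":[0,0,0],"angular":[0,0,0]}
    - {"fingers":0.6,"slide":[0,0,0],"angular":[0,0,0]}
    - {"fingers":0.6,"slide":[0,0,0],"angular":[0,0,0]}
    - {"fingers":0.6,"slide":[0,0,-35],"angular":[0,0,0]}
    - {"fingers":0.6,"slide":[0,0,-75],"angular":[0,0,0]}
    - {"fingers":0.5,"slide":[0,0,-115],"angular":[0,0,7]}
    - {"fingers":0.5,"slide":[0,30,-155],"angular":[0,0,14]}
    - {"fingers":0.5,"slide":[0,60,-185],"angular":[0,0,21]}
    - {"fingers":0.5,"slide":[0,80,-185],"angular":[0,0,28]}

```text
clock: 33.02
tcp_pos: [0.4729, 0.2636, 0.226]
orientation: [0.004, 0.247, 0.969, 0.003]
wrist_force: [1.6, 0.1, 0.1]
finger_gap: 0.0432
grip_force: 0.0
```

```bash
python3 - <<'E'
from h import *
for i in range(3): read_camera('scene')
T=tool();print(np.round(T,3)); p,W=wrist('w13.png'); rep(p,W,dict(tray_tab=.036,tray_base=0,tray_nose=.012,gusset1_mid=.029))
q=snap('top','t13.png'); rep(q,None,dict(tray_tab=.036,tray_base=0,tray_nose=.012,gusset1_mid=.029))
a=cv2.resize(p['color'],(400,300)); b=cv2.resize(q['color'][150:390,130:450],(400,300))
cv2.imwrite('pics/m13.png',np.hstack([a,b])[:,:,::-1])
E
```

```text
[[-0.884  0.468  0.002  0.471]
 [ 0.468  0.884  0.001  0.264]
 [-0.002  0.002 -1.     0.221]
 [ 0.     0.     0.     1.   ]]
tray_tab [([299.0, 267.0], 0.72, [0.505, 0.226])]
tray_base [([227.0, 288.0], 0.65, [0.505, 0.147])]
tray_nose [([150.0, 331.0], 0.83, [0.504, 0.065])]
gusset1_mid [([168.0, 282.0], 0.58, [0.467, 0.119])]
tray_tab [([216.0, 265.0], 0.95, [0.502, 0.233])]
tray_base [([254.0, 265.0], 0.84, [0.506, 0.151]), ([320.0, 321.0], 0.41, [0.379, -0.001])]
tray_nose [([287.0, 268.0], 0.65, [0.499, 0.074])]
gusset1_mid [([267.0, 279.0], 0.63, [0.471, 0.119])]
```

View pics/m13.png

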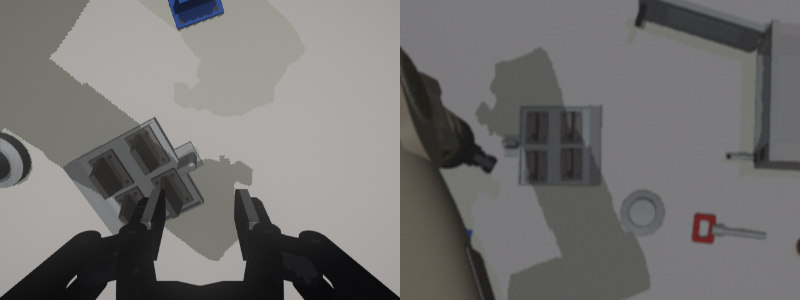

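All four brackets stand in the tray, 2×2 (left view (95–185,130–210), right view (525–600,105–185)), and the door is wide open at (640–760,10–45). Next I work out a tilted approach to the tab, so the hand can follow the tray into the mouth.

```bash
cat >> h.py <<'E'
def rel(pos,yaw,tilt,T=None):
    """tool target: yaw of tool x (deg), then tilt about tool y (deg) -> slide mm, rotvec deg"""
    T=tool() if T is None else T
    B=R.from_euler('z',yaw,degrees=True)*R.from_euler('x',180,degrees=True)*R.from_euler('y',tilt,degrees=True)
    A=R.from_matrix(T[:3,:3]); d=(A.inv()*B).as_rotvec(degrees=True)
    return 'slide',np.round(T[:3,:3].T@(np.array(pos)-T[:3,3])*1000,1).tolist(),'ang',np.round(d,1).tolist(),'z',np.round(B.as_matrix()[:,2],2).tolist()
E
python3 -c "
from h import *
for t in(35,-35): print(rel([.5045,.2745,.105],90,t))"
```

```text
('slide', [-24.0, 27.8, 114.4], 'ang', [-18.9, 31.5, 59.8], 'z', [0.0, 0.57, -0.82])
('slide', [-24.0, 27.8, 114.4], 'ang', [18.8, -31.5, 59.8], 'z', [-0.0, -0.57, -0.82])
```

Call:
jog_arm:
  moves:
    - {"fingers":0.4,"slide":[0,30,0],"angular":[18.8,-31.5,59.8]}
    - {"fingers":0.4,"slide":[0,50,0],"angular":[18.8,-31.5,59.8]}
    - {"fingers":0.4,"slide":[0,50,0],"angular":[18.8,-31.5,59.8]}
    - {"fingers":0.4,"slide":[-10,50,0],"angular":[18.8,-31.5,59.8]}
    - {"fingers":0.4,"slide":[-20,50,20],"angular":[18.8,-31.5,59.8]}
    - {"fingers":0.4,"slide":[-24,50,40],"angular":[18.8,-31.5,59.8]}
    - {"fingers":0.4,"slide":[-24,45,60],"angular":[18.8,-31.5,59.8]}
    - {"fingers":0.4,"slide":[-24,40,80],"angular":[18.8,-31.5,59.8]}
    - {"fingers":0.4,"slide":[-24,34,100],"angular":[18.8,-31.5,59.8]}
    - {"fingers":0.4,"slide":[-24,28,114],"angular":[18.8,-31.5,59.8]}

```text
clock: 34.5
tcp_pos: [0.5039, 0.2751, 0.1035]
orientation: [0.214, 0.675, 0.673, -0.214]
wrist_force: [-0.8, -0.2, -0.3]
finger_gap: 0.0511
grip_force: 0.0
```

```bash
python3 - <<'E'
from h import *
for i in range(3): read_camera('top')
T=tool();print(np.round(T,3),get_state()['joint_pos']); p,W=wrist('w14.png'); rep(p,W,dict(tray_tab=.036))
print(proj(p,[.5045,.227,.036],W)); print(rel([.5045,.2225,.031],90,-35)); print(rel([.5045,.2225,.031],90,-35)); 
E
```

```text
[[-0.006  1.    -0.002  0.504]
 [ 0.818  0.004 -0.575  0.275]
 [-0.575 -0.004 -0.818  0.103]
 [ 0.     0.     0.     1.   ]] [ 0.59895342  0.70335556  0.17598716  1.4218297  -0.49366384  2.26103864]
tray_tab [([322.0, 259.0], 0.65, [0.504, 0.223])]
[323.34665305 255.68301373]
('slide', [-0.3, -1.0, 92.4], 'ang', [0.2, -0.1, 0.1], 'z', [-0.0, -0.57, -0.82])
('slide', [-0.3, -1.0, 92.4], 'ang', [0.2, -0.1, 0.1], 'z', [-0.0, -0.57, -0.82])
```

Call:
jog_arm:
  moves:
    - {"fingers":0.4,"slide":[0,-1,35],"angular":[0,0,0]}
    - {"fingers":0.4,"slide":[0,-1,65],"angular":[0,0,0]}
    - {"fingers":0.4,"slide":[0,-1,82],"angular":[0,0,0]}
    - {"fingers":0.4,"slide":[0,-1,90],"angular":[0,0,0]}
    - {"fingers":0.4,"slide":[0,-1,90],"angular":[0,0,0]}
    - {"fingers":1,"slide":[0,-1,90],"angular":[0,0,0]}
    - {"fingers":1,"slide":[0,-1,90],"angular":[0,0,0]}
    - {"fingers":1,"slide":[0,-1,90],"angular":[0,0,0]}
    - {"fingers":1,"slide":[0,-1,90],"angular":[0,0,0]}
  squeeze: 40

```text
clock: 35.5
tcp_pos: [0.5049, 0.225, 0.0336]
orientation: [0.213, 0.674, 0.675, -0.211]
wrist_force: [-0.5, 3.1, 6.9]
finger_gap: 0.0112
grip_force: 40.5
```

```bash
python3 - <<'E'
from h import *
for i in range(2): read_camera('top')
s=get_state();T=tool();print(np.round(T[:3,3],4),s['wrist_force'],s['finger_gap'],s['grip_force'])
# waypoint: swing tab so that tray lines up with the cabinet (yaw -1.7), 
h=T[2,3]
print(rel([.600,.090,h],88.3,-35)); 
E
```

```text
[0.5048 0.2249 0.0336] [-0.14564771  2.78006811  6.3994471 ] 0.01126211561172721 40.4595422744751
('slide', [-110.7, 94.8, 77.6], 'ang', [1.2, -0.1, 1.4], 'z', [-0.02, -0.57, -0.82])
```

```bash
python3 - <<'E'
from h import *
T=tool()
print(rel([.594,.06,.0326],88.3,-35))
E
```

```text
('slide', [-134.7, 88.7, 95.6], 'ang', [1.2, -0.1, 1.4], 'z', [-0.02, -0.57, -0.82])
```

Call:
jog_arm:
  moves:
    - {"fingers":1,"slide":[-5,3,3.5],"angular":[0,0,0]}
    - {"fingers":1,"slide":[-14,9,10],"angular":[0.1,0,0.1]}
    - {"fingers":1,"slide":[-27,18,19.2],"angular":[0.3,0,0.3]}
    - {"fingers":1,"slide":[-43,28,30.5],"angular":[0.4,0,0.4]}
    - {"fingers":1,"slide":[-60,40,42.6],"angular":[0.5,0,0.6]}
    - {"fingers":1,"slide":[-78,51,55.4],"angular":[0.7,0,0.8]}
    - {"fingers":1,"slide":[-96,63,68.1],"angular":[0.9,0,1]}
    - {"fingers":1,"slide":[-112,74,79.5],"angular":[1,-0.1,1.2]}
    - {"fingers":1,"slide":[-126,83,89.4],"angular":[1.1,-0.1,1.3]}
    - {"fingers":1,"slide":[-134.7,88.7,95.6],"angular":[1.2,-0.1,1.4]}

```text
clock: 36.43
tcp_pos: [0.5945, 0.059, 0.0336]
orientation: [0.21, 0.685, 0.664, -0.215]
wrist_force: [-4.1, 11.4, 16.1]
finger_gap: 0.0111
grip_force: 42.2
```

```bash
python3 - <<'E'
from h import *
for i in range(3): q=read_camera('top')
s=get_state();T=tool();print(np.round(T[:3,3],4),s['wrist_force'],s['ft_torque'],s['finger_gap'],s['grip_force'])
p,W=wrist(); rep(p,W,dict(tray_tab=.036,tray_base=0,tray_nose=.012,cabinet_mouth=.005,cabinet_back=.005,gusset1_mid=.029,door_catch=.1))
q=snap('top'); rep(q,None,dict(tray_tab=.036,tray_base=0,tray_nose=.012,cabinet_mouth=.005,cabinet_back=.005,gusset1_mid=.029))
r=snap('scene'); rep(r,None,dict(tray_tab=.036,tray_base=0,tray_nose=.012,cabinet_mouth=.005,cabinet_back=.005))
sc=r['color'][160:400,190:510]
cv2.imwrite('pics/m14.png',np.hstack([cv2.resize(p['color'],(400,300)),cv2.resize(sc,(400,300))])[:,:,::-1])
E
```

```text
[0.5952 0.0573 0.0335] [ 3.58888751 -5.97087767  7.55841012] [-0.82370003 -0.37439421  0.35607216] 0.011054136427637827 39.90226864814758
tray_tab [([320.0, 340.0], 0.95, [0.594, 0.058])]
tray_base []
tray_nose [([318.0, 401.0], 0.65, [0.587, -0.109])]
cabinet_mouth [([317.0, 428.0], 0.58, [0.582, -0.23]), ([393.0, 368.0], 0.41, [0.637, -0.062])]
cabinet_back [([313.0, 461.0], 0.8, [0.569, -0.422])]
gusset1_mid []
door_catch []
tray_tab [([291.0, 225.0], 0.63, [0.594, 0.064])]
tray_base [([326.0, 225.0], 0.77, [0.599, -0.015])]
tray_nose [([362.0, 229.0], 0.63, [0.589, -0.098])]
cabinet_mouth [([413.0, 231.0], 0.61, [0.585, -0.217])]
cabinet_back [([377.0, 329.0], 0.46, [0.361, -0.129])]
gusset1_mid [([338.0, 241.0], 0.66, [0.558, -0.043])]
tray_tab [([361.0, 248.0], 0.76, [0.599, 0.058]), ([354.0, 297.0], 0.67, [0.63, -0.052])]
tray_base [([342.0, 286.0], 0.7, [0.593, -0.02])]
tray_nose [([322.0, 313.0], 0.91, [0.584, -0.1])]
cabinet_mouth []
cabinet_back [([241.0, 463.0], 0.87, [0.576, -0.405]), ([352.0, 294.0], 0.67, [0.621, -0.033]), ([424.0, 287.0], 0.24, [0.745, 0.044])]
```

View pics/m14.png

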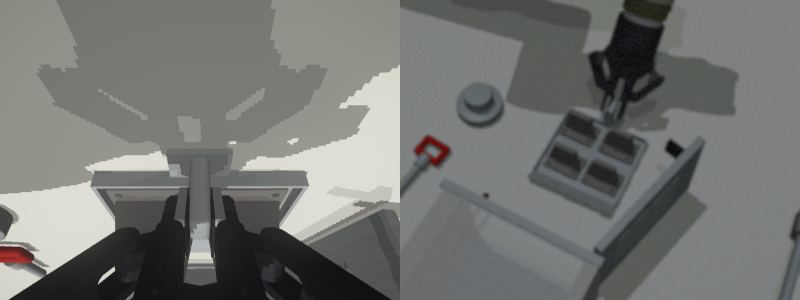

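```bash
python3 - <<'E'
from h import *
print(rel([.5905,-.072,.0335],87.9,-35)); 
E
```

```text
('slide', [-105.8, -0.7, 74.8], 'ang', [0.3, 0.3, 0.2], 'z', [-0.02, -0.57, -0.82])
```

Call:
jog_arm:
  moves:
    - {"fingers":1,"slide":[-4,0,2.8],"angular":[0,0,0]}
    - {"fingers":1,"slide":[-12,0,8.5],"angular":[0,0,0]}
    - {"fingers":1,"slide":[-23,0,16.3],"angular":[0.1,0,0]}
    - {"fingers":1,"slide":[-35,0,24.7],"angular":[0.1,0,0]}
    - {"fingers":1,"slide":[-48,0,33.9],"angular":[0.1,0,0.1]}
    - {"fingers":1,"slide":[-61,-0.3,43.1],"angular":[0.2,0,0.1]}
    - {"fingers":1,"slide":[-74,-0.5,52.3],"angular":[0.2,0,0.1]}
    - {"fingers":1,"slide":[-87,-0.6,61.5],"angular":[0.2,0,0.2]}
    - {"fingers":1,"slide":[-98,-0.7,69.3],"angular":[0.3,0,0.2]}
    - {"fingers":1,"slide":[-105.8,-0.7,74.8],"angular":[0.3,0,0.2]}

```text
clock: 38.47
tcp_pos: [0.5912, -0.0699, 0.0335]
orientation: [0.21, 0.686, 0.663, -0.216]
wrist_force: [0.3, 12.3, 13.1]
finger_gap: 0.0111
grip_force: 42.2
```

```bash
python3 - <<'E'
from h import *
for i in range(3): q=read_camera('top')
s=get_state();T=tool();print(np.round(T[:3,3],4),s['wrist_force'],s['ft_torque'],s['finger_gap'],s['grip_force'])
p,W=wrist(); rep(p,W,dict(tray_tab=.036,tray_base=0,tray_nose=.012,cabinet_mouth=.005,cabinet_back=.005))
q=snap('top'); rep(q,None,dict(tray_tab=.036,tray_base=0,tray_nose=.012,cabinet_mouth=.005))
print(rel([.587,-.155,T[2,3]+.005],87.9,-35),rel([.5887,-.115,T[2,3]+.002],87.9,-35))
E
```

```text
[ 0.591  -0.0715  0.0335] [ 2.33614876 -1.11766247  7.16472849] [-0.3683586  -0.32168521  0.39728786] 0.011204276280987458 40.44153034687042
tray_tab [([315.0, 340.0], 0.72, [0.588, -0.071])]
tray_base [([9.0, 452.0], 0.41, [0.179, -0.499])]
tray_nose [([321.0, 400.0], 0.86, [0.584, -0.236])]
cabinet_mouth [([320.0, 398.0], 0.46, [0.583, -0.257])]
cabinet_back [([314.0, 440.0], 0.89, [0.571, -0.416])]
tray_tab [([350.0, 224.0], 0.8, [0.596, -0.068])]
tray_base [([381.0, 228.0], 0.97, [0.593, -0.144])]
tray_nose [([417.0, 228.0], 0.85, [0.59, -0.224]), ([398.0, 214.0], 0.52, [0.624, -0.181])]
cabinet_mouth [([416.0, 233.0], 0.6, [0.58, -0.221])]
('slide', [-71.2, -0.9, 44.2], 'ang', [0.1, 0.3, -0.0], 'z', [-0.02, -0.57, -0.82]) ('slide', [-36.8, -0.7, 23.5], 'ang', [0.1, 0.3, -0.0], 'z', [-0.02, -0.57, -0.82])
```

Call:
jog_arm:
  moves:
    - {"fingers":1,"slide":[-6,0,4],"angular":[0,0,0]}
    - {"fingers":1,"slide":[-13,0,8.6],"angular":[0,0,0]}
    - {"fingers":1,"slide":[-21,-0.3,13.7],"angular":[0,0,0]}
    - {"fingers":1,"slide":[-29,-0.5,18.7],"angular":[0,0,0]}
    - {"fingers":1,"slide":[-36.8,-0.7,23.5],"angular":[0,0,0]}
    - {"fingers":1,"slide":[-44,-0.7,27.8],"angular":[0,0,0]}
    - {"fingers":1,"slide":[-51,-0.8,32],"angular":[0,0,0]}
    - {"fingers":1,"slide":[-58,-0.8,36.3],"angular":[0,0,0]}
    - {"fingers":1,"slide":[-65,-0.9,40.5],"angular":[0,0,0]}
    - {"fingers":1,"slide":[-71.2,-0.9,44.2],"angular":[0,0,0]}

```text
clock: 40.0
tcp_pos: [0.5851, -0.1534, 0.0357]
orientation: [0.208, 0.686, 0.663, -0.217]
wrist_force: [-0.2, 5.1, 0.6]
finger_gap: 0.0115
grip_force: 40.9
```

```bash
python3 - <<'E'
from h import *
for i in range(2): q=read_camera('top')
s=get_state();T=tool();print(np.round(T[:3,3],4),s['wrist_force'],s['ft_torque'],s['finger_gap'],s['grip_force'])
p,W=wrist(); rep(p,W,dict(tray_tab=.041,tray_nose=.017,cabinet_back=.005))
q=snap('top'); rep(q,None,dict(tray_tab=.041,tray_base=0.005,tray_nose=.017))
print(rel([.584,-.235,.0392],87.9,-35))
E
```

```text
[ 0.5849 -0.1548  0.0357] [ 2.85721473 -1.5032675  -2.29251697] [ 0.67459915 -0.62101273  0.44148924] 0.011178381392732159 39.936314821243286
tray_tab [([318.0, 338.0], 0.89, [0.583, -0.146])]
tray_nose [([322.0, 409.0], 0.85, [0.578, -0.332])]
cabinet_back [([318.0, 419.0], 0.7, [0.572, -0.411])]
tray_tab [([388.0, 230.0], 0.76, [0.581, -0.155])]
tray_base [([418.0, 234.0], 0.64, [0.577, -0.227])]
tray_nose []
('slide', [-68.0, 2.3, 43.3], 'ang', [-0.2, 0.1, 0.1], 'z', [-0.02, -0.57, -0.82])
```

Call:
jog_arm:
  moves:
    - {"fingers":1,"slide":[-6,0,3.8],"angular":[0,0,0]}
    - {"fingers":1,"slide":[-13,0,8.3],"angular":[0,0,0]}
    - {"fingers":1,"slide":[-21,0,13.4],"angular":[0,0,0]}
    - {"fingers":1,"slide":[-29,0,18.5],"angular":[0,0,0]}
    - {"fingers":1,"slide":[-37,0.5,23.6],"angular":[0,0,0]}
    - {"fingers":1,"slide":[-44,0.5,28],"angular":[0,0,0]}
    - {"fingers":1,"slide":[-51,0.5,32.5],"angular":[0,0,0]}
    - {"fingers":1,"slide":[-58,0.5,36.9],"angular":[0,0,0]}
    - {"fingers":1,"slide":[-64,0.5,40.7],"angular":[0,0,0]}
    - {"fingers":1,"slide":[-68,0.5,43.3],"angular":[0,0,0]}

```text
clock: 41.33
tcp_pos: [0.5808, -0.2346, 0.0383]
orientation: [0.207, 0.686, 0.663, -0.218]
wrist_force: [-0.1, 2.9, 0.1]
finger_gap: 0.0109
grip_force: 40.9
```

```bash
python3 - <<'E'
from h import *
for i in range(2): q=read_camera('top')
s=get_state();T=tool();print(np.round(T[:3,3],4),s['wrist_force'],s['ft_torque'],s['finger_gap'],s['grip_force'])
p,W=wrist(); rep(p,W,dict(tray_tab=.041,tray_nose=.017,cabinet_back=.005))
q=snap('top'); rep(q,None,dict(tray_tab=.041,tray_base=0.005,tray_nose=.017))
print(rel(T[:3,3]+[-.0006,-.015,0],87.9,-35))
E
```

```text
[ 0.5808 -0.2354  0.0383] [ 0.50815597 -1.13018011 -3.45796812] [ 1.09159778 -0.41175327  0.07844976] 0.011299226793098848 40.249282121658325
tray_tab [([320.0, 341.0], 0.6, [0.58, -0.235])]
tray_nose [([320.0, 404.0], 0.85, [0.573, -0.406])]
cabinet_back []
tray_tab [([456.0, 348.0], 0.68, [0.319, -0.3]), ([421.0, 230.0], 0.48, [0.582, -0.227])]
tray_base []
tray_nose []
('slide', [-12.8, -0.2, 9.1], 'ang', [-0.3, 0.1, 0.2], 'z', [-0.02, -0.57, -0.82])
```

Call:
jog_arm:
  moves:
    - {"fingers":1,"slide":[-2,0,2.6],"angular":[0,0,0]}
    - {"fingers":1,"slide":[-4,0,4],"angular":[0,0,0]}
    - {"fingers":1,"slide":[-6,0,5.4],"angular":[0,0,0]}
    - {"fingers":1,"slide":[-7.7,0,6.6],"angular":[0,0,0]}
    - {"fingers":1,"slide":[-9.3,0,7.7],"angular":[0,0,0]}
    - {"fingers":1,"slide":[-11,0,8.9],"angular":[0,0,0]}
    - {"fingers":1,"slide":[-11,0,8.9],"angular":[0,0,0]}

```text
clock: 42.42
tcp_pos: [0.583, -0.2451, 0.0383]
orientation: [0.207, 0.685, 0.664, -0.215]
wrist_force: [1.0, 22.9, 6.4]
finger_gap: 0.0111
grip_force: 43.8
```

Call:
jog_arm:
  moves:
    - {"fingers":1,"slide":[0,0,0],"angular":[0,0,0]}
    - {"fingers":0.55,"slide":[0,0,0],"angular":[0,0,0]}
    - {"fingers":0.55,"slide":[0,0,0],"angular":[0,0,0]}
    - {"fingers":0.55,"slide":[0,0,0],"angular":[0,0,0]}
    - {"fingers":0.55,"slide":[0,0,0],"angular":[0,0,0]}
    - {"fingers":0.55,"slide":[0,0,-20],"angular":[0,0,0]}
    - {"fingers":0.55,"slide":[0,0,-50],"angular":[0,0,0]}
    - {"fingers":1,"slide":[0,0,-85],"angular":[0,0,0]}
    - {"fingers":1,"slide":[0,0,-105],"angular":[0,0,0]}
    - {"fingers":1,"slide":[0,0,-105],"angular":[0,0,0]}

```text
clock: 43.25
tcp_pos: [0.5866, -0.1881, 0.1286]
orientation: [0.211, 0.686, 0.662, -0.217]
wrist_force: [0.8, 0.5, -0.9]
finger_gap: 0.0026
grip_force: 0.0
```

```bash
python3 - <<'E'
from h import *
for i in range(2): q=read_camera('top')
s=get_state();T=tool();print(np.round(T[:3,3],4),s['wrist_force'])
p,W=wrist('w15.png'); rep(p,W,dict(tray_tab=.041,tray_nose=.017,tray_base=.005,cabinet_back=.005,cabinet_mouth=.005,gusset1_mid=.034))
q=snap('top'); rep(q,None,dict(tray_tab=.041,tray_base=0.005,tray_nose=.017))
q=q['color'][150:300,360:560]
cv2.imwrite('pics/m15.png',np.hstack([cv2.resize(p['color'],(400,300)),cv2.resize(q,(400,300))])[:,:,::-1])
E
```

```text
[ 0.5845 -0.189   0.1247] [-1.33012432 -0.78864197 -0.23728088]
tray_tab [([320.0, 237.0], 0.74, [0.581, -0.241])]
tray_nose [([270.0, 270.0], 0.41, [0.54, -0.314])]
tray_base [([319.0, 262.0], 0.58, [0.578, -0.322]), ([361.0, 312.0], 0.48, [0.614, -0.411])]
cabinet_back [([268.0, 269.0], 0.55, [0.535, -0.332])]
cabinet_mouth [([318.0, 169.0], 0.65, [0.581, -0.221])]
gusset1_mid [([277.0, 308.0], 0.56, [0.543, -0.345]), ([320.0, 173.0], 0.48, [0.583, -0.196]), ([370.0, 272.0], 0.22, [0.614, -0.293])]
tray_tab [([425.0, 227.0], 0.67, [0.587, -0.237])]
tray_base []
tray_nose []
```

View pics/m15.png

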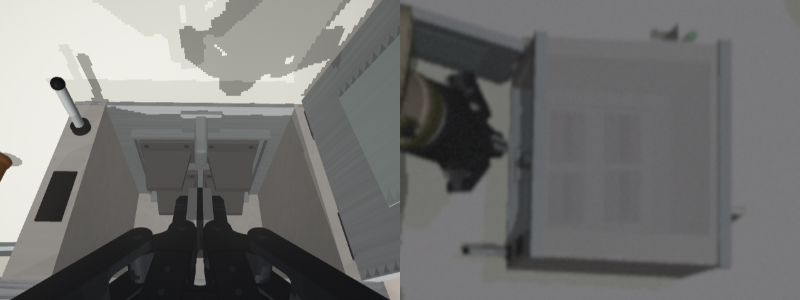

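The tray is inside with all four brackets upright, and the tab reads about 20 mm inside the mouth. I'll give the tab's end a firm square push with closed fingertips to make sure it's home.

Call:
jog_arm:
  moves:
    - {"fingers":1,"slide":[20,0,29],"angular":[0,0,0]}
    - {"fingers":1,"slide":[40,0,57],"angular":[0,0,0]}
    - {"fingers":1,"slide":[51,0,73],"angular":[0,0,0]}
    - {"fingers":1,"slide":[51,0,73],"angular":[0,0,0]}
    - {"fingers":1,"slide":[43,0,78.7],"angular":[0,0,0]}
    - {"fingers":1,"slide":[37,0,83],"angular":[0,0,0]}
    - {"fingers":1,"slide":[34,0,85],"angular":[0,0,0]}
    - {"fingers":1,"slide":[32,0,86.3],"angular":[0,0,0]}
    - {"fingers":1,"slide":[32,0,86.3],"angular":[0,0,0]}

```text
clock: 44.65
tcp_pos: [0.5834, -0.2133, 0.0367]
orientation: [0.209, 0.687, 0.661, -0.218]
wrist_force: [-1.2, 0.1, 0.3]
finger_gap: 0.0001
grip_force: 0.0
```

Call:
jog_arm:
  moves:
    - {"fingers":1,"slide":[-1.6,0,1.1],"angular":[0,0,0]}
    - {"fingers":1,"slide":[-3.3,0,2.3],"angular":[0,0,0]}
    - {"fingers":1,"slide":[-4.9,0,3.5],"angular":[0,0,0]}
    - {"fingers":1,"slide":[-4.9,0,3.5],"angular":[0,0,0]}

```text
clock: 44.98
tcp_pos: [0.5828, -0.2167, 0.0354]
orientation: [0.207, 0.686, 0.663, -0.217]
wrist_force: [-0.6, 8.1, 5.0]
finger_gap: 0.0001
grip_force: 4.0
```

Call:
jog_arm:
  moves:
    - {"fingers":1,"slide":[-2.5,0,1.7],"angular":[0,0,0]}
    - {"fingers":1,"slide":[-4.1,0,2.9],"angular":[0,0,0]}
    - {"fingers":1,"slide":[-4.1,0,2.9],"angular":[0,0,0]}
    - {"fingers":1,"slide":[-4.1,0,2.9],"angular":[0,0,0]}

```text
clock: 45.32
tcp_pos: [0.5833, -0.2175, 0.0354]
orientation: [0.206, 0.684, 0.666, -0.215]
wrist_force: [-2.5, 28.3, 16.1]
finger_gap: -0.0
grip_force: 14.1
```

Home: 28 N moves it under 1 mm. Retreating and untilting.

Call:
jog_arm:
  moves:
    - {"fingers":1,"slide":[0,0,-35],"angular":[0,0,0]}
    - {"fingers":1,"slide":[0,0,-75],"angular":[0,0,0]}
    - {"fingers":1,"slide":[0,0,-115],"angular":[0,0,0]}
    - {"fingers":1,"slide":[2,5,-155],"angular":[0,7,0]}
    - {"fingers":1,"slide":[4,10,-195],"angular":[0,14,0]}
    - {"fingers":1,"slide":[6,15,-235],"angular":[0,21,0]}
    - {"fingers":1,"slide":[10,25,-275],"angular":[0,28,0]}
    - {"fingers":1,"slide":[15,37,-309],"angular":[0,35,0]}
    - {"fingers":0.5,"slide":[15,37,-309],"angular":[0,35,0]}
    - {"fingers":0.5,"slide":[15,37,-309],"angular":[0,35,0]}

```text
clock: 46.15
tcp_pos: [0.6287, -0.0356, 0.281]
orientation: [0.001, 0.72, 0.694, -0.001]
wrist_force: [-0.1, 0.3, -1.3]
finger_gap: 0.0233
grip_force: 0.0
```

```bash
python3 - <<'E'
from h import *
for i in range(2): q=read_camera('top')
T=tool();print(np.round(T,3))
Z=dict(door_edge=.13,door_catch=.1,door_hinge=.083,tray_tab=.041,cabinet_mouth=.005)
p,W=wrist('w16.png'); rep(p,W,Z)
rep(snap('top'),None,Z); rep(snap('scene'),None,Z)
E
```

```text
[[ 0.036  0.999 -0.007  0.627]
 [ 0.999 -0.036 -0.002 -0.035]
 [-0.002 -0.006 -1.     0.278]
 [ 0.     0.     0.     1.   ]]
door_edge [([498.0, 216.0], 0.62, [0.749, -0.035]), ([262.0, 459.0], 0.59, [0.566, -0.247])]
door_catch []
door_hinge [([290.0, 353.0], 0.54, [0.591, -0.172])]
tray_tab [([288.0, 387.0], 0.56, [0.583, -0.243])]
cabinet_mouth [([289.0, 351.0], 0.7, [0.582, -0.223])]
door_edge []
door_catch [([416.0, 274.0], 0.64, [0.476, -0.206]), ([458.0, 349.0], 0.44, [0.318, -0.29])]
door_hinge [([412.0, 180.0], 0.68, [0.685, -0.204])]
tray_tab [([423.0, 229.0], 0.7, [0.583, -0.234])]
cabinet_mouth [([414.0, 233.0], 0.62, [0.581, -0.218])]
door_edge [([422.0, 293.0], 0.67, [0.749, -0.042])]
door_catch [([244.0, 317.0], 0.71, [0.481, -0.203])]
door_hinge [([346.0, 374.0], 0.83, [0.683, -0.216])]
tray_tab []
cabinet_mouth []
```

Call:
jog_arm:
  moves:
    - {"fingers":0.5,"slide":[-25,39,0],"angular":[0,0,0]}
    - {"fingers":0.5,"slide":[-50,78,0],"angular":[0,0,0]}
    - {"fingers":0.5,"slide":[-62,97,0],"angular":[0,0,0]}
    - {"fingers":0.5,"slide":[-62,97,0],"angular":[0,0,0]}
    - {"fingers":0.5,"slide":[-62,97,40],"angular":[0,0,0]}
    - {"fingers":0.5,"slide":[-62,97,80],"angular":[0,0,0]}
    - {"fingers":0.5,"slide":[-62,97,115],"angular":[0,0,0]}
    - {"fingers":0.5,"slide":[-62,97,140],"angular":[0,0,0]}
    - {"fingers":0.5,"slide":[-62,97,155],"angular":[0,0,0]}
    - {"fingers":0.5,"slide":[-62,97,155],"angular":[0,0,0]}

```text
clock: 47.98
tcp_pos: [0.7179, -0.0996, 0.1183]
orientation: [-0.005, 0.72, 0.694, -0.004]
wrist_force: [-1.4, 0.7, -0.8]
finger_gap: 0.0428
grip_force: 0.0
```

Call:
jog_arm:
  moves:
    - {"fingers":0.5,"slide":[2,-8,0],"angular":[0,0,0]}
    - {"fingers":0.5,"slide":[4,-18,0],"angular":[0,0,0]}
    - {"fingers":0.5,"slide":[6,-30,0],"angular":[0,0,0]}
    - {"fingers":0.5,"slide":[8,-42,0],"angular":[0,0,0]}
    - {"fingers":0.5,"slide":[8,-54,0],"angular":[0,0,0]}
    - {"fingers":0.5,"slide":[8,-66,0],"angular":[0,0,0]}
    - {"fingers":0.5,"slide":[6,-78,0],"angular":[0,0,0]}
    - {"fingers":0.5,"slide":[4,-90,0],"angular":[0,0,0]}
    - {"fingers":0.5,"slide":[2,-100,0],"angular":[0,0,0]}
    - {"fingers":0.5,"slide":[2,-105,0],"angular":[0,0,0]}

```text
clock: 48.82
tcp_pos: [0.616, -0.0949, 0.1261]
orientation: [-0.0, 0.72, 0.694, -0.002]
wrist_force: [-0.4, 0.3, 0.0]
finger_gap: 0.0428
grip_force: 0.0
```

```bash
python3 - <<'E'
from h import *
T=tool();print(np.round(T[:3,3],3),get_state()['wrist_force'])
Z=dict(door_edge=.13,door_catch=.1)
p,W=wrist('w17.png'); rep(p,W,Z)
rep(snap('top'),None,Z); rep(snap('scene'),None,Z)
E
```

```text
[ 0.616 -0.095  0.126] [-0.35843946  0.29122859  0.01697376]
door_edge [([264.0, 194.0], 0.64, [0.599, -0.041])]
door_catch []
door_edge []
door_catch [([417.0, 274.0], 0.76, [0.474, -0.207])]
door_edge []
door_catch [([243.0, 320.0], 0.75, [0.481, -0.209])]
```

Call:
jog_arm:
  moves:
    - {"fingers":0.5,"slide":[0,0,-40],"angular":[0,0,0]}
    - {"fingers":0.5,"slide":[0,0,-80],"angular":[0,0,0]}
    - {"fingers":1,"slide":[0,0,-90],"angular":[0,0,0]}
    - {"fingers":1,"slide":[40,14,-90],"angular":[0,0,0]}
    - {"fingers":1,"slide":[80,30,-90],"angular":[0,0,0]}
    - {"fingers":1,"slide":[80,30,-90],"angular":[0,0,0]}
    - {"fingers":1,"slide":[80,30,-90],"angular":[0,0,0]}
    - {"fingers":1,"slide":[80,30,-50],"angular":[0,0,0]}
    - {"fingers":1,"slide":[80,30,-10],"angular":[0,0,0]}
    - {"fingers":1,"slide":[80,30,3],"angular":[0,0,0]}

```text
clock: 50.1
tcp_pos: [0.6457, -0.0163, 0.1149]
orientation: [-0.004, 0.72, 0.694, -0.005]
wrist_force: [-1.3, 0.2, -0.9]
finger_gap: 0.0002
grip_force: 0.0
```

Call:
jog_arm:
  moves:
    - {"fingers":1,"slide":[-10,-16,0],"angular":[0,0,0]}
    - {"fingers":1,"slide":[-18,-30,0],"angular":[0,0,0]}
    - {"fingers":1,"slide":[-27,-45,0],"angular":[0,0,0]}
    - {"fingers":1,"slide":[-36,-60,0],"angular":[0,0,0]}
    - {"fingers":1,"slide":[-48,-76,0],"angular":[0,0,0]}
    - {"fingers":1,"slide":[-60,-91,0],"angular":[0,0,0]}
    - {"fingers":1,"slide":[-75,-104,0],"angular":[0,0,0]}
    - {"fingers":1,"slide":[-91,-116,0],"angular":[0,0,0]}
    - {"fingers":1,"slide":[-105,-123,0],"angular":[0,0,0]}
    - {"fingers":1,"slide":[-117,-130,0],"angular":[0,0,0]}

```text
clock: 50.93
tcp_pos: [0.5137, -0.1297, 0.1216]
orientation: [-0.001, 0.72, 0.694, -0.002]
wrist_force: [0.3, 0.5, 0.5]
finger_gap: -0.0002
grip_force: 0.0
```

```bash
python3 - <<'E'
from h import *
T=tool();print(np.round(T[:3,3],3),get_state()['wrist_force'])
Z=dict(door_edge=.13,door_catch=.1)
p,W=wrist(); rep(p,W,Z)
print(togo([.490,-.178,.12]))
E
```

```text
[ 0.514 -0.13   0.122] [0.29153647 0.49304369 0.47482724]
door_edge []
door_catch []
[-49.5 -22.2   1.8]
```

Call:
jog_arm:
  moves:
    - {"fingers":1,"slide":[-6,-4,0],"angular":[0,0,0]}
    - {"fingers":1,"slide":[-12,-7,0],"angular":[0,0,0]}
    - {"fingers":1,"slide":[-18,-10,0],"angular":[0,0,0]}
    - {"fingers":1,"slide":[-24,-13,0],"angular":[0,0,0]}
    - {"fingers":1,"slide":[-30,-16,0],"angular":[0,0,0]}
    - {"fingers":1,"slide":[-35,-18,0],"angular":[0,0,0]}
    - {"fingers":1,"slide":[-40,-20,0],"angular":[0,0,0]}
    - {"fingers":1,"slide":[-44,-22,0],"angular":[0,0,0]}
    - {"fingers":1,"slide":[-47,-24,0],"angular":[0,0,0]}
    - {"fingers":1,"slide":[-49,-25,0],"angular":[0,0,0]}

```text
clock: 51.92
tcp_pos: [0.4879, -0.176, 0.1217]
orientation: [-0.002, 0.72, 0.694, -0.002]
wrist_force: [2.7, 5.4, 0.6]
finger_gap: -0.0004
grip_force: 0.0
```

Call:
jog_arm:
  moves:
    - {"fingers":1,"slide":[-2,0,0],"angular":[0,0,0]}
    - {"fingers":1,"slide":[-4,0,0],"angular":[0,0,0]}
    - {"fingers":1,"slide":[-6,0,0],"angular":[0,0,0]}
    - {"fingers":1,"slide":[-8,0,0],"angular":[0,0,0]}
    - {"fingers":1,"slide":[-10,0,0],"angular":[0,0,0]}
    - {"fingers":1,"slide":[-11,0,0],"angular":[0,0,0]}
    - {"fingers":1,"slide":[-11,0,0],"angular":[0,0,0]}

```text
clock: 52.5
tcp_pos: [0.4877, -0.1874, 0.1216]
orientation: [-0.001, 0.72, 0.694, -0.002]
wrist_force: [-1.8, 2.3, -0.6]
finger_gap: 0.0001
grip_force: 0.0
```

Continuing to the stop.

Call:
jog_arm:
  moves:
    - {"fingers":1,"slide":[-1.5,0,0],"angular":[0,0,0]}
    - {"fingers":1,"slide":[-3,0,0],"angular":[0,0,0]}
    - {"fingers":1,"slide":[-4,0,0],"angular":[0,0,0]}
    - {"fingers":1,"slide":[-5,0,0],"angular":[0,0,0]}
    - {"fingers":1,"slide":[-5,0,0],"angular":[0,0,0]}

```text
clock: 52.92
tcp_pos: [0.4875, -0.1906, 0.1217]
orientation: [-0.002, 0.719, 0.694, -0.001]
wrist_force: [-0.4, 8.9, 0.1]
finger_gap: 0.0002
grip_force: 0.0
```

Call:
jog_arm:
  moves:
    - {"fingers":1,"slide":[-1.5,0,0],"angular":[0,0,0]}
    - {"fingers":1,"slide":[-1.5,0,0],"angular":[0,0,0]}
    - {"fingers":1,"slide":[2,0,0],"angular":[0,0,0]}
    - {"fingers":1,"slide":[8,0,0],"angular":[0,0,0]}
    - {"fingers":1,"slide":[20,0,0],"angular":[0,0,0]}
    - {"fingers":1,"slide":[50,0,0],"angular":[0,0,0]}
    - {"fingers":1,"slide":[90,0,-20],"angular":[0,0,0]}
    - {"fingers":1,"slide":[110,0,-60],"angular":[0,0,0]}
    - {"fingers":1,"slide":[110,0,-100],"angular":[0,0,0]}
    - {"fingers":1,"slide":[110,0,-130],"angular":[0,0,0]}

```text
clock: 53.75
tcp_pos: [0.4925, -0.0804, 0.2545]
orientation: [0.0, 0.719, 0.695, -0.002]
wrist_force: [1.2, -0.3, 0.5]
finger_gap: -0.0001
grip_force: 0.0
```

```bash
python3 - <<'E'
from h import *
for i in range(12): q=read_camera('top')
Z=dict(door_edge=.13,door_catch=.1,door_hinge=.083,tray_tab=.041,gusset1_mid=.034,anvil_mid=.022,insert_mid=.03,pin_mid=.011)
T=tool();print(np.round(T[:3,3],3))
p,W=wrist('w18.png'); rep(p,W,Z); rep(snap('top'),None,Z); rep(snap('scene'),None,Z)
E
```

```text
[ 0.492 -0.082  0.251]
door_edge []
door_catch []
door_hinge [([556.0, 356.0], 0.87, [0.683, -0.212])]
tray_tab []
gusset1_mid []
anvil_mid [([186.0, 118.0], 0.67, [0.379, -0.01]), ([178.0, 250.0], 0.25, [0.355, -0.127])]
insert_mid []
pin_mid [([176.0, 247.0], 0.76, [0.35, -0.128])]
door_edge [([415.0, 265.0], 0.58, [0.492, -0.199])]
door_catch [([416.0, 276.0], 0.64, [0.471, -0.206])]
door_hinge [([412.0, 182.0], 0.55, [0.681, -0.203])]
tray_tab [([424.0, 230.0], 0.39, [0.582, -0.235])]
gusset1_mid [([413.0, 179.0], 0.37, [0.7, -0.214]), ([413.0, 275.0], 0.32, [0.48, -0.209])]
anvil_mid []
insert_mid [([459.0, 348.0], 0.72, [0.319, -0.307])]
pin_mid []
door_edge [([249.0, 308.0], 0.74, [0.491, -0.196])]
door_catch []
door_hinge [([346.0, 373.0], 0.57, [0.683, -0.214]), ([238.0, 466.0], 0.56, [0.59, -0.42])]
tray_tab []
gusset1_mid []
anvil_mid [([254.0, 241.0], 0.66, [0.386, -0.013])]
insert_mid [([147.0, 350.0], 0.96, [0.328, -0.312])]
pin_mid [([213.0, 282.0], 0.93, [0.352, -0.13])]
```

The door is back at its starting pixels, edge (249,308) against (250,308) at the start, and staying there. The bystanders haven't moved, so I'm handing in.

```bash
python3 -c "
from h import *
print(hand_in())"
```

```text
the job is handed in; nothing more can be done
None
```

The job is handed in with no verdict returned: all four brackets stand in the tray, the tray is home against the cabinet back, the door has stayed shut on its catch, and the other hardware is where it was.

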